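# Lever open a stuck stock tin in the tea shop

### The job

Open the white stock tin for the morning's refilling: its hinged black lid is held shut by catches, so take the flat opener out of its slotted stand, slip the blade into the notch under the front edge of the lid and lever the lid free with the opener, not with the fingers. Swing the lid all the way open against its stop, then lay the opener flat in the aluminium tray, inside its raised lip. Set the opener down, never let it drop or fly, and leave the three canisters alone.

Things in the scene. Friction and masses are not known exactly. Their poses are not given: they have to be found in the camera images.
- opener: lid opener, 180 mm long, 0.14 kg: wooden handle 95 long x 28 wide x 14 thick and, in line, a stiff steel blade 85 long x 24 wide x 3 thick (last 10 mm: 22 wide, 2 thick). Origin on the centre line at the balance point, 20 mm behind the handle's front end; x along the blade to the tip, y the blade's normal (14 mm thickness), z across the 28 mm width. Starts on edge in the stand, z up
- opener_tip (a point): middle of the blade's tip, 105 mm ahead of the opener's origin; axes as the opener. The notch takes the blade only flat (opener y vertical, either way up), so the opener must be put down, tipped over flat and taken again across its 28 mm width
- opener_butt (a point): butt end of the handle, 75 mm behind the opener's origin; axes as the opener. On its 14 mm edge the opener stands freely on the counter; a light sideways push near its upper edge tips it over. Flat, it rests on its handle, the blade level and its middle 7 mm above the counter
- stand: dark wooden stand fixed on the counter, 130 long (x) x 60 wide (y) x 26 mm high, with a slot 17 mm wide and 14 mm deep along x; the opener's lower 14 mm sit in it, its upper 14 mm stand out above. Origin: centre of the underside, z up
- tin: white stock tin fixed on the counter, 130 deep (x) x 170 wide (y) x 75 mm high without the lid, walls 4 mm; front with the notch (marked by a brass strip on the lid) faces -x, hinge along the rear (+x) top edge. Inside it is free to 20 mm below the lid but for the catches near the front corners. Origin: centre of the underside, z up
- slot (a point): middle of the pry notch's mouth, in the front wall's face under the lid's edge: 40 mm wide (y), 7.5 high (z), from its brass sill (67.5 mm up, 4 mm proud of the wall: the fulcrum) to the lid's underside (75 up). Put the blade 20 to 35 mm in along the tin's +x, press the handle down: 15 to 20 N at the tip lifts the lid, free once its edge is 6 mm up (blade about 20 degrees tip-up). Axes as tin
- hinge (a point): middle of the lid's hinge line, which runs along the tin's y, at 75 mm height on the rear face; axes as the tin
- lid (a joint): angle of the lid: 0 shut, grows as its front edge rises, stop at 1.85 rad (just past upright). Dark steel plate, 131 mm from hinge line to front edge, 170 wide, 5 mm thick, 0.22 kg, flush with the tin. Two sprung catches hold it up to 0.05 rad, push it on to about 0.09; from there the stiff hinge (0.28 N m of friction) keeps it where it is left
- tray: aluminium tool tray fixed on the counter, 240 long (x) x 140 wide (y), with a lip 20 mm high and 4 mm thick all round, inner floor about 4 mm above the counter. Origin: centre of the underside, z up
- canister0: white canister with black knob, 76 mm across, about 170 mm high with the knob, standing on the counter: leave alone. Origin: centre of the underside
- canister1: same as canister0
- canister2: same as canister0
There are look-alikes about, which are no part of the job. There is more than one size of the tin; the one meant has the size given above. There is more than one size of the opener; the job needs the smaller.

How it is judged:
By the outcome, as a careful person would: the job done as asked, in the order asked, and still so for the second after the job is handed in, with the robot touching nothing.
It also fails if it takes over 64 s, if anything falls off the work surface, if the arm or the gripper's body presses on something with over 40 N, if the wrist force passes 120 N, or if a joint passes its speed limit or range.

### The arm

A 7-joint arm with a two-finger parallel gripper is mounted at the origin on the work surface. World frame = base frame: x ahead of the robot, y to its left, z up, the work surface at z = 0. Lengths are in m, angles in rad, forces in N, time in s.
With the tool pointing down it reaches from about 0.425 to 0.925 m from the base axis. Payload 6.8 kg.
Tool frame: the origin (TCP) lies at the very end of the fingers, on their centre line; the grasp point (between the pads) lies 19 mm behind it; z points along the fingers, y is the line along which they close (so a half turn about z gives the same grasp; the last joint's range is limited). The gripper opens to 85 mm and grips with 20 to 120 N. Pads are 22 mm wide; open, the fingers measure 114 mm over their backs; the gripper's body (76 mm by 85 mm) begins 54 mm behind the grasp point. The pads swing forward as they close: fully open they stand 13 mm farther back than shut.
Start: joints at [1.23, 0.477, 0.022, 1.555, -0.011, 1.109, -0.083], TCP at [0.156, -0.657, 0.231] pointing down, gripper open.
Joint ranges: [-2.96, 2.96], [-0.34, 2.1], [-1.41, 1.46], [0.24, 2.44], [-1.37, 4.51], [0.17, 1.92], [-2.96, 2.96]. Speed limits (rad/s): [2.39, 2.39, 3.14, 3.14, 3.14, 3.14, 3.14].

### API

Orientations are given as a unit quaternion [w, x, y, z].
In Python, from station import bot gives the robot as it stands.
- The arm moves only by the tool jog_arm, never from a script. Its argument "motion" is a list of rows, each a list of 7 numbers: the turn, a rotation vector about the tool's x, y, z in rad, then the shift along the tool's x, y, z in mm, then the finger opening in mm, from 0 to 85.4. A call has 1 to 10 rows; each row is the pose to reach, as a shift and turn from the pose commanded when the call began, along the tool's axes at that moment; what a row does not reach only later rows make up. A row lasts 1/8 s, in which the tool goes at most 62.5 mm and 10.7 degrees, less where a joint would pass 70% of its speed; a pose out of reach is approached as far as the arm can. A call with a gripper value outside its range is refused whole. The fingers move at their own pace and stop on an object; "grip_force" is the grip in N (left out, the last holds). Time passes only in rows, so rows that repeat a pose let the fingers close. It gives the time, the measured TCP pose, the force, the opening and the grip force at its end, in the units of the state.
- bot.get_obs(): the state, without advancing time (a new reading comes with each control period).
- bot.read_camera(name): name is "side" or "top" or "wrist"; returns a dict with "pixels" (420x560x3 uint8, red, green, blue), "camera_matrix" (3x3 intrinsics, pixels), "distortion" ([k1, k2, p1, p2, k3] as OpenCV has them; the pictures are not rectified), "T" (4x4, takes a point from camera to world coordinates); the wrist camera has in their place "tool_from_camera" (4x4, takes a point from camera to tool coordinates, whose origin is the TCP and whose axes are the flange's). Camera axes: x right, y down, z forward; pixel columns grow to the right and rows downward; lengths in m; the calibration is good to about 2 mm. A picture is of the moment at which its call begins: read the wrist's pose just before it. There is no depth.
- bot.hand_in(): hands the job in; it is judged then, once.
Trained networks look in a picture, given as the dict that the camera call returned (one of the last four; its "shot" number tells which), for a name from the list of things; names that differ only in an ending like _2 or _b are one class to them, and where a whole thing is asked for, a point or a joint stands for the part that bears it (a point fixed in the world has none). Each returns a list of dicts, best first, with "score" (0 to 1); they miss things now and then, are a little off and sometimes report something else, mostly with a low value. They report only what shows in the picture. A call takes as long as a camera call. They do not tell look-alikes from the thing itself.
- bot.spot_in(thing, picture): "xy" ([column, row] in pixels, amid what is visible of it).
- bot.tip_of(thing, picture): "xy" ([column, row] in pixels: a listed point, or the origin of a listed thing).
The state is a dict: "t": time; "q": joint angles; "joint_vel": joint speeds; "joint_torque": joint torques, N m; "eef_pos": TCP position; "tool_rot": TCP orientation; "contact_force": force on the tool from outside, world axes, zero at the start; "torque": the same for the moment, N m; "gripper_width": opening from 0.0 (shut) to 1.0 (fully open); "grasp_force": force on a finger pad.
Only numpy, scipy, OpenCV 4.12 (cv2) and the standard library are available. Lean on these libraries where they do the work, as an engineer would, in place of code of your own. Each camera call takes 0.05 s, during which the arm holds its last target. There are 200 camera calls.

## Working session

There is one attempt and no reset: what is moved stays moved. The work goes in short steps, Python scripts to look and compute and a tool call to move; the robot and the scene stay as the last step left them, time stands still between calls to the robot, and variables do not carry over. Pictures are saved under pics/ and viewed, at most 10 in all, crops included, and the job is handed in when it is done.

Besides the shell and the picture viewer there is one more tool, called after "Request:" by a JSON object that holds its "name" and its "arguments", one argument or row to a line. jog_arm: Moves the arm, as the interface text tells. Its arguments: {"type":"object","properties":{"motion":{"type":"array"},"grip_force":{"type":"number"}},"required":["motion"]}

```bash
ls; mkdir -p pics
cat > h.py <<'E'
import numpy as np, cv2
from station import bot
from scipy.spatial.transform import Rotation as R
def save(p,name): cv2.imwrite('pics/'+name,cv2.cvtColor(p['pixels'],cv2.COLOR_RGB2BGR))
def camT(p,o=None):
    if 'T' in p: return np.array(p['T'])
    T=np.eye(4); q=np.array(o['tool_rot']); T[:3,:3]=R.from_quat(q[[1,2,3,0]]).as_matrix(); T[:3,3]=o['eef_pos']
    return T@np.array(p['tool_from_camera'])
def at_z(p,uv,z,o=None):
    "world points on plane z for pixels uv"
    T=camT(p,o); uv=np.array(uv,float).reshape(-1,1,2)
    n=cv2.undistortPoints(uv,np.array(p['camera_matrix']),np.array(p['distortion']))[:,0]
    d=np.c_[n,np.ones(len(n))]@T[:3,:3].T
    return T[:3,3]+d*((z-T[2,3])/d[:,2])[:,None]
def proj(p,X,o=None):
    T=np.linalg.inv(camT(p,o)); X=np.array(X,float).reshape(-1,3)
    return cv2.projectPoints(X,cv2.Rodrigues(T[:3,:3])[0],T[:3,3],np.array(p['camera_matrix']),np.array(p['distortion']))[0][:,0]
E
cat > look.py <<'E'
from h import *
np.set_printoptions(precision=4,suppress=True)
p=bot.read_camera('top'); s=bot.read_camera('side')
save(p,'top.png'); save(s,'side.png')
print(camT(p)[:3,3],camT(s)[:3,3])
for n in ['opener','stand','tin','slot','hinge','tray','canister0','opener_tip','opener_butt']:
    for nm,c in (('top',p),('side',s)):
        f=bot.tip_of if n not in('canister0',) else bot.spot_in
        print(n,nm,[(np.round(d['xy']).tolist(),round(d['score'],2)) for d in f(n,c)][:5])
print(bot.get_obs())
E
python3 look.py
```

```text
pics
[ 0.3402 -0.0794  1.3192] [ 0.2959 -0.6992  0.8832]
opener top [([342.0, 214.0], 0.76), ([405.0, 225.0], 0.65)]
opener side [([308.0, 406.0], 0.81), ([287.0, 303.0], 0.67)]
stand top [([343.0, 211.0], 0.78), ([165.0, 229.0], 0.18)]
stand side [([293.0, 309.0], 0.83)]
tin top [([312.0, 273.0], 0.67), ([249.0, 162.0], 0.6)]
tin side [([316.0, 194.0], 0.87), ([205.0, 298.0], 0.63)]
slot top [([326.0, 285.0], 0.79), ([248.0, 178.0], 0.58), ([249.0, 160.0], 0.43)]
slot side [([297.0, 187.0], 0.81), ([295.0, 120.0], 0.69), ([184.0, 292.0], 0.59)]
hinge top [([315.0, 258.0], 0.85), ([240.0, 140.0], 0.82)]
hinge side [([339.0, 167.0], 0.87), ([219.0, 269.0], 0.59)]
tray top [([165.0, 228.0], 0.91)]
tray side [([289.0, 303.0], 0.34)]
canister0 top [([176.0, 148.0], 0.92), ([330.0, 138.0], 0.92), ([143.0, 147.0], 0.84), ([246.0, 158.0], 0.31)]
canister0 side [([384.0, 255.0], 0.83), ([308.0, 120.0], 0.78), ([294.0, 92.0], 0.74), ([292.0, 302.0], 0.66)]
opener_tip top [([416.0, 186.0], 0.57), ([345.0, 182.0], 0.46)]
opener_tip side [([339.0, 300.0], 0.78), ([381.0, 397.0], 0.61)]
opener_butt top [([399.0, 254.0], 0.9), ([342.0, 235.0], 0.58)]
opener_butt side [([252.0, 406.0], 0.94), ([258.0, 309.0], 0.86)]
{'t': 1.0, 'q': array([ 1.2299,  0.477 ,  0.0224,  1.5554, -0.0115,  1.1093, -0.0831]), 'joint_vel': array([-0.0012,  0.0005,  0.0019, -0.0013,  0.0003,  0.0019, -0.0012]), 'joint_torque': array([  0.0001, -59.6338,   1.6071, -28.1555,   0.0126,   0.0014,
         0.    ]), 'eef_pos': array([ 0.1557, -0.6568,  0.2313]), 'tool_rot': array([0.    , 0.9932, 0.1161, 0.    ]), 'contact_force': array([ 0.156 ,  0.1675, -0.1566]), 'torque': array([-0.0198,  0.0186,  0.0149]), 'grasp_force': 0.0, 'gripper_width': 1.0014958899551456}
```

View pictures.

View pics/top.png

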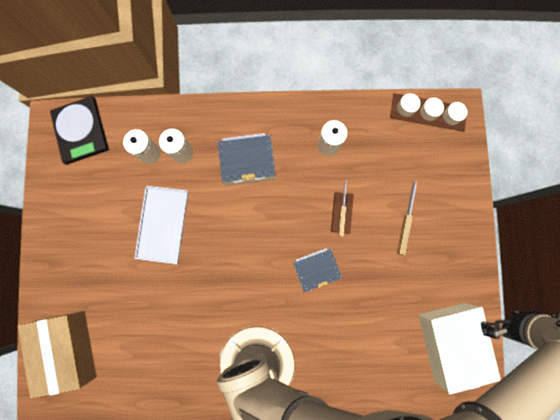

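View pics/side.png

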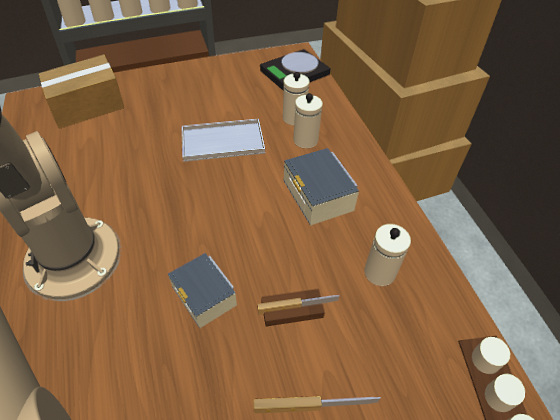

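```bash
cat > c.py <<'E'
from h import *
im=cv2.imread('pics/top.png')
a=cv2.resize(im[125:195,205:285],None,fx=5,fy=5,interpolation=cv2.INTER_CUBIC)
b=cv2.resize(im[245:295,285:350],None,fx=5,fy=5,interpolation=cv2.INTER_CUBIC)
c=cv2.resize(im[175:265,322:427],None,fx=3.5,fy=3.5,interpolation=cv2.INTER_CUBIC)
W=np.zeros((600,790,3),np.uint8)
W[:350,:400]=a;W[350:600,:325]=b;W[:c.shape[0],410:410+c.shape[1]]=c
d=cv2.resize(im[180:270,128:195],None,fx=2.8,fy=2.8,interpolation=cv2.INTER_CUBIC)
W[330:330+d.shape[0],500:500+d.shape[1]]=d
cv2.imwrite('pics/crop1.png',W)
E
python3 c.py
```

```text
(no output)
```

View pics/crop1.png

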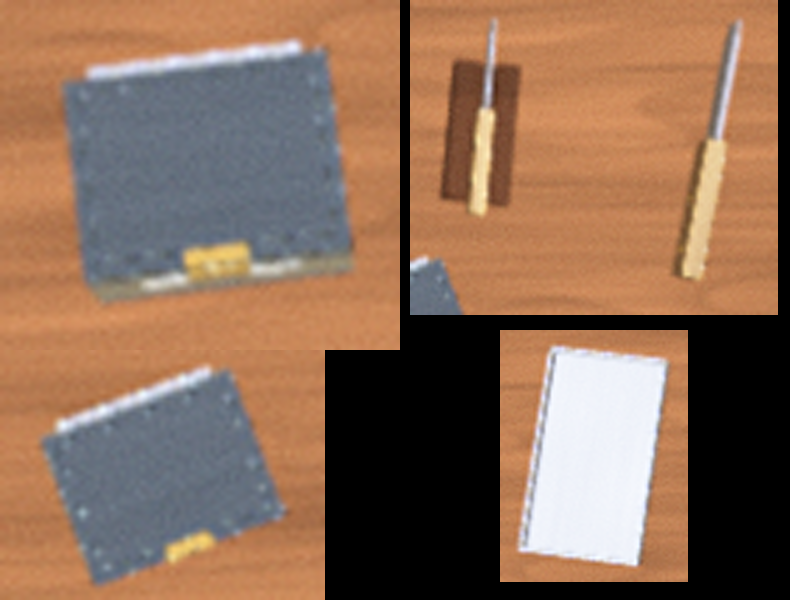

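```bash
cat > m.py <<'E'
from h import *
np.set_printoptions(precision=4,suppress=True)
p=bot.read_camera('top'); s=bot.read_camera('side')
def q(n,c,z):
    w=at_z(p,c,z); print(n,w[:,:2].tolist(),'\n len',[round(float(np.linalg.norm(w[i]-w[i-1])),4) for i in range(len(w))],'c',w.mean(0), 'r',np.hypot(*w.mean(0)[:2]));return w
A=np.array([(65,85),(325,52),(350,255),(88,285)])/5+(205,125)
B=(np.array([(43,437),(230,372),(285,513),(95,583)])-(0,350))/5+(285,245)
for z in (.08,.06): q('big',A,z); q('small',B,z)
S=(np.array([(455,60),(520,65),(508,207),(442,200)])-(410,0))/3.5+(322,175); q('stand',S,.026)
O=(np.array([(494,18),(479,214)])-(410,0))/3.5+(322,175); w=q('op',O,.035)
O2=(np.array([(737,22),(691,278)])-(410,0))/3.5+(322,175); q('op2',O2,.035)
T=(np.array([(551,347),(667,359),(638,566),(518,551)])-(500,330))/2.8+(128,180); q('tray',T,.02)
# side-view check
print(proj(s,np.c_[w[:,:2],[.026,.026]]), 'tip side 339,300 butt 258,309')
for n,x in [('can',[(333,131)]),('c1',[(136,140)]),('c2',[(172,138)])]: print(n,at_z(p,x,.165))
E
python3 m.py
```

```text
big [[0.7015589751795165, 0.10685361635664223], [0.718875377089667, -0.058893266116469736], [0.5871269819498249, -0.07198315532852075], [0.571950090116486, 0.09251358017942762]] 
 len [0.1304, 0.1666, 0.1324, 0.1652] c [0.6449 0.0171 0.08  ] r 0.6451051355471984
small [[0.31808614043519734, -0.12297698143410601], [0.3549185568695605, -0.2384350472242183], [0.2687904975787632, -0.268857984808557], [0.22959339456126876, -0.15217686062049723]] 
 len [0.0932, 0.1212, 0.0913, 0.1231] c [ 0.2928 -0.1956  0.08  ] r 0.35216955595374827
big [[0.7073911580030798, 0.10986016466319054], [0.7249870455483303, -0.058561862043359995], [0.5911122396171402, -0.0718630212420284], [0.5756903937064535, 0.09528868120615755]] 
 len [0.1325, 0.1693, 0.1345, 0.1679] c [0.6498 0.0187 0.06  ] r 0.650063684061151
small [[0.31772909588241466, -0.1236798844860012], [0.3551559851958919, -0.24100143617879702], [0.2676378244581706, -0.2719153980577025], [0.22780808266919425, -0.1533510478815253]] 
 len [0.0947, 0.1231, 0.0928, 0.1251] c [ 0.2921 -0.1975  0.06  ] r 0.352581087478853
stand [[0.5401386943436908, -0.264
[... 283 characters left out ...]
.39662141479398993, -0.27991686943017624]] 
 len [0.1819, 0.1819] c [ 0.4869 -0.2907  0.035 ] r 0.5671125454701947
op2 [[0.5687689501796376, -0.5285074096594091], [0.3337854413422329, -0.47101549703767703]] 
 len [0.2419, 0.2419] c [ 0.4513 -0.4998  0.035 ] r 0.673359204041128
tray [[0.5758674470706132, 0.3550571612815215], [0.5581246708578728, 0.21633480827602636], [0.31801497122705863, 0.2489081894463997], [0.33724098323567786, 0.3898582933757022]] 
 len [0.2412, 0.1399, 0.2423, 0.1423] c [0.4473 0.3025 0.02  ] r 0.5400169062412313
[[338.7673 298.3822]
 [257.2825 311.2515]] tip side 339,300 butt 258,309
can [[ 0.7022 -0.2473  0.165 ]]
c1 [[0.6905 0.3413 0.165 ]]
c2 [[0.6931 0.232  0.165 ]]
```

Two tins: A at (248,160) measures 131 x 167 mm, and B at (318,270) measures 93 x 122 mm, so A is the tin meant. Two openers: (343,211), in the stand, is 182 mm long; (407,220), lying loose, is 242 mm. The one in the stand is meant. The enlarged crop confirms both, and the side view agrees within 2 px.

```bash
cat >> h.py <<'E'
def pose(yaw,pitch=0):
    "tool down, tool x at heading yaw; pitch>0 tips the held blade's tip up"
    return R.from_euler('z',yaw)*R.from_euler('y',-pitch)*R.from_quat([1,0,0,0])
def delta(pos,yaw,pitch=0,o=None):
    o=o or bot.get_obs(); q=np.array(o['tool_rot']); R0=R.from_quat(q[[1,2,3,0]])
    s=R0.inv().apply(np.array(pos)-o['eef_pos'])*1000
    r=(R0.inv()*pose(yaw,pitch)).as_rotvec()
    return np.round(np.r_[r,s],3)
np.set_printoptions(precision=3,suppress=True)
E
python3 -c "
from h import *
print(delta([.20,-.60,.30],.1)); print(delta([.471,-.289,.16],-.119))"
```

```text
[  0.     -0.      0.133  56.189 -45.07  -68.679]
[   0.      -0.       0.352  391.619 -285.179   71.309]
```

Request:
{"name": "jog_arm", "arguments": {
  "motion": [
    [0,0,0,0,0,-50,60],
    [0,0,0.05,50,-10,-70,60],
    [0,0,0.1,105,-40,-70,60],
    [0,0,0.2,160,-80,-50,60],
    [0,0,0.25,210,-120,-20,60],
    [0,0,0.3,260,-160,0,60],
    [0,0,0.352,310,-200,20,60],
    [0,0,0.352,355,-245,50,60],
    [0,0,0.352,391.6,-285.2,71.3,60],
    [0,0,0.352,391.6,-285.2,71.3,60]
  ],
  "grip_force": 60
}}

```text
t: 2.35
eef_pos: [0.4724, -0.2849, 0.1589]
tool_rot: [-0.001, 0.998, -0.057, -0.0]
contact_force: [0.4, -0.7, 0.6]
gripper_width: 0.7
grasp_force: 0.0
```

```bash
cat > w.py <<'E'
from h import *
import sys
o=bot.get_obs(); p=bot.read_camera('wrist'); save(p,sys.argv[1]+'.png')
import pickle; pickle.dump((o,{k:v for k,v in p.items()}),open(sys.argv[1]+'.pkl','wb'))
print(o['eef_pos'],camT(p,o)[:3,3])
for n,z in (a.split('=') for a in sys.argv[2:]):
    print(n,[(np.round(d['xy']).tolist(),round(d['score'],2),at_z(p,d['xy'],float(z),o)[0].round(4).tolist()) for d in bot.tip_of(n,p)])
E
python3 w.py w1 opener=.026 opener_tip=.026 opener_butt=.026 stand=.026
```

```text
[ 0.472 -0.285  0.159] [ 0.557 -0.295  0.301]
opener [([279.0, 198.0], 0.69, [0.4752, -0.286, 0.026]), ([492.0, 214.0], 0.55, [0.437, -0.4877, 0.026])]
opener_tip [([280.0, 76.0], 0.69, [0.5783, -0.2981, 0.026]), ([544.0, 59.0], 0.63, [0.5733, -0.5241, 0.026])]
opener_butt [([456.0, 300.0], 0.86, [0.3423, -0.4599, 0.026])]
stand [([280.0, 191.0], 0.91, [0.4818, -0.2873, 0.026])]
```

View pics/w1.png

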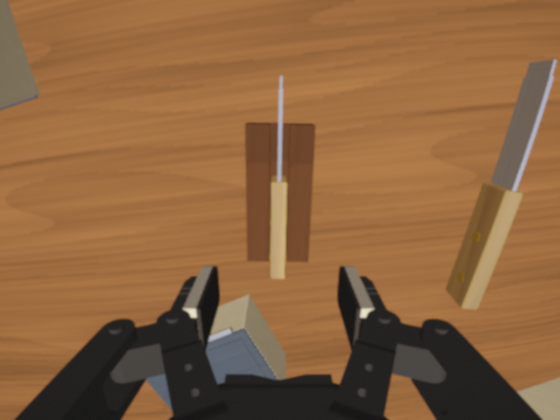

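```bash
python3 -c "
from h import *; import pickle
o,p=pickle.load(open('w1.pkl','rb'))
print(at_z(p,[(281,77),(279,182),(278,276),(272,276),(285,276),(271,184),(287,184)],.038,o))
d=at_z(p,[(281,78),(278,276)],.038,o); v=d[0]-d[1]; print(np.linalg.norm(v),np.arctan2(v[1],v[0]))
v/=np.linalg.norm(v); print(d[1]+.075*v)
c=d[1]+.075*v
for z in (.10,.030): print(delta([c[0],c[1],z],np.arctan2(v[1],v[0])))
"
```

```text
[[ 0.576 -0.299  0.038]
 [ 0.493 -0.288  0.038]
 [ 0.402 -0.276  0.038]
 [ 0.402 -0.271  0.038]
 [ 0.401 -0.283  0.038]
 [ 0.492 -0.281  0.038]
 [ 0.49  -0.294  0.038]]
0.17531432316007903 -0.12727382619596073
[ 0.476 -0.286  0.038]
[ 0.001 -0.     0.007  4.926 -5.063 60.449]
[  0.001  -0.      0.007   4.902  -5.132 130.449]
```

```bash
python3 w.py w1b opener=.026 opener_tip=.026 stand=.026 ; python3 -c "
from h import *; import pickle
o,p=pickle.load(open('w1.pkl','rb')); o2,p2=pickle.load(open('w1b.pkl','rb'))
print(o['joint_vel'],o2['joint_vel'],o2['tool_rot'],o['tool_rot'])
print(np.abs(p['pixels'].astype(int)-p2['pixels']).mean())
g=lambda i:cv2.cvtColor(i['pixels'],cv2.COLOR_RGB2GRAY).astype(np.float32)[50:270,100:460]
print(cv2.phaseCorrelate(g(p),g(p2)))
"
```

```text
[ 0.471 -0.29   0.16 ] [ 0.555 -0.3    0.303]
opener [([487.0, 212.0], 0.92, [0.4351, -0.4896, 0.026])]
opener_tip [([270.0, 75.0], 0.57, [0.5781, -0.2969, 0.026]), ([534.0, 57.0], 0.57, [0.5723, -0.5222, 0.026])]
stand [([270.0, 189.0], 0.72, [0.4824, -0.2842, 0.026])]
[-0.303  0.093 -0.035  0.068  0.068 -0.177 -0.418] [ 0.016 -0.004  0.011 -0.004 -0.002 -0.002 -0.002] [ 0.001  0.998 -0.06   0.   ] [-0.001  0.998 -0.057 -0.   ]
4.018113662131519
((0.10746535773563437, 0.1644100960563719), 0.3986555810622227)
```

```bash
python3 -c "
from h import *; import pickle
o,p=pickle.load(open('w1b.pkl','rb'))
im=p['pixels']; hsv=cv2.cvtColor(im,cv2.COLOR_RGB2HSV)
print(im[230,255:290].tolist()[::3])
m=((hsv[...,2]>190)&(hsv[...,0]<30)&(hsv[...,1]>60)).astype(np.uint8); m[:, :240]=0; m[:,310:]=0; m[:160]=0; m[290:]=0
n,l,st,c=cv2.connectedComponentsWithStats(m); k=1+np.argmax(st[1:,4]); print(st[k],c[k])
r=cv2.minAreaRect(np.argwhere(l==k)[:,::-1].astype(np.float32)); print(r); b=cv2.boxPoints(r)
w=at_z(p,b,.038,o); print(w); b=b[np.argsort(b[:,1])]
f=at_z(p,[b[:2].mean(0),b[2:].mean(0)],.038,o); v=f[0]-f[1]; print(f,np.linalg.norm(v),np.arctan2(v[1],v[0])); c=f[1]+.075*v/np.linalg.norm(v); print('origin',c, delta([c[0],c[1],.029],np.arctan2(v[1],v[0])))
"
```

```text
[[120, 77, 48], [117, 75, 46], [114, 72, 45], [159, 131, 84], [190, 163, 119], [194, 167, 122], [197, 170, 125], [202, 175, 128], [171, 141, 85], [117, 74, 46], [117, 75, 47], [119, 76, 48]]
[ 266  181   13   96 1019] [272.673 224.593]
((272.0, 228.5), (95.0, 12.0), 90.0)
[[ 0.493 -0.283  0.038]
 [ 0.492 -0.293  0.038]
 [ 0.399 -0.282  0.038]
 [ 0.4   -0.27   0.038]]
[[ 0.492 -0.288  0.038]
 [ 0.4   -0.276  0.038]] 0.09326330446670596 -0.12651597714123064
origin [ 0.474 -0.286  0.038] [  0.001  -0.001   0.005   3.005  -5.511 131.507]
```

Request:
{"name": "jog_arm", "arguments": {
  "motion": [
    [0,0,0.006,3,-4.5,40,45],
    [0,0,0.006,3,-4.5,85,45],
    [0,0,0.006,3,-4.5,115,45],
    [0,0,0.006,3,-4.5,130,45],
    [0,0,0.006,3,-4.5,130,45],
    [0,0,0.006,3,-4.5,130,5],
    [0,0,0.006,3,-4.5,130,5],
    [0,0,0.006,3,-4.5,130,5],
    [0,0,0.006,3,-4.5,130,5]
  ],
  "grip_force": 50
}}

```text
t: 3.92
eef_pos: [0.4755, -0.2855, 0.0315]
tool_rot: [0.001, 0.998, -0.063, 0.001]
contact_force: [-0.3, -0.5, 6.1]
gripper_width: 0.145
grasp_force: 50.1
```

Request:
{"name": "jog_arm", "arguments": {
  "motion": [
    [0,0,0,0,0,-20,5],
    [0,0,0,0,0,-50,5],
    [0,0,-0.05,-15,-50,-60,5],
    [0,0,-0.1,-30,-100,-60,5],
    [0,0,-0.127,-40,-150,-60,5],
    [0,0,-0.127,-45,-180,-50,5],
    [0,0,-0.127,-45,-191,-40,5],
    [0,0,-0.127,-45,-191,-25,5],
    [0,0,-0.127,-45,-191,-10,5],
    [0,0,-0.127,-45,-191,0,5]
  ],
  "grip_force": 60
}}

```text
t: 5.18
eef_pos: [0.4531, -0.091, 0.0286]
tool_rot: [0.0, 1.0, -0.0, -0.001]
contact_force: [0.2, 0.8, -1.7]
gripper_width: 0.137
grasp_force: 60.0
```

```bash
python3 w.py w2; python3 -c "
from h import *
o=bot.get_obs();print(o)"
```

```text
[ 0.453 -0.091  0.029] [ 0.538 -0.091  0.171]
{'t': 5.225, 'q': array([ 0.195,  0.461, -0.159,  2.193,  0.148,  0.5  , -1.648]), 'joint_vel': array([-0.   , -0.026, -0.012, -0.   , -0.013,  0.043,  0.01 ]), 'joint_torque': array([  0.044, -49.236,  -0.627, -16.009,   0.004,   0.004,   0.022]), 'eef_pos': array([ 0.453, -0.091,  0.028]), 'tool_rot': array([ 0.   ,  1.   ,  0.   , -0.001]), 'contact_force': array([ 0.401, -0.361, -2.645]), 'torque': array([0.031, 0.066, 0.022]), 'grasp_force': 59.92547571659088, 'gripper_width': 0.13989966965930767}
```

View pics/w2.png

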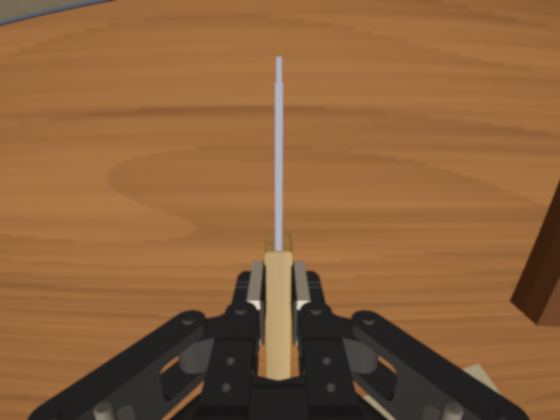

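Request:
{"name": "jog_arm", "arguments": {
  "motion": [
    [0,0,0,0,0,3,5],
    [0,0,0,0,0,6,5],
    [0,0,0,0,0,8,5],
    [0,0,0,0,0,9,5],
    [0,0,0,0,0,9,5]
  ]
}}

```text
t: 5.85
eef_pos: [0.4538, -0.0897, 0.0211]
tool_rot: [0.0, 1.0, 0.001, 0.0]
contact_force: [-0.4, -0.4, -1.9]
gripper_width: 0.142
grasp_force: 59.9
```

Request:
{"name": "jog_arm", "arguments": {
  "motion": [
    [0,0,0,0,0,1,5],
    [0,0,0,0,0,2,5],
    [0,0,0,0,0,2,5]
  ]
}}

```text
t: 6.22
eef_pos: [0.4538, -0.0897, 0.0195]
tool_rot: [0.0, 1.0, 0.001, 0.0]
contact_force: [-2.5, 1.1, 7.1]
gripper_width: 0.143
grasp_force: 61.0
```

Request:
{"name": "jog_arm", "arguments": {
  "motion": [
    [0,0,0,0,0,0,20],
    [0,0,0,0,0,0,35],
    [0,0,0,0,0,-5,40],
    [0,0,0,0,0,-25,40],
    [0,0,0,0,-20,-45,20],
    [0,0,0,0,-40,-45,0],
    [0,0,0,0,-40,-40,0],
    [0,0,0,0,-40,-20,0],
    [0,0,0,0,-40,-4,0],
    [0,0,0,0,-40,-4,0]
  ]
}}

```text
t: 7.48
eef_pos: [0.4524, -0.0506, 0.0218]
tool_rot: [0.0, 1.0, 0.001, -0.002]
contact_force: [-0.1, -0.9, -0.4]
gripper_width: 0.002
grasp_force: 0.0
```

```bash
python3 w.py w3
```

```text
[ 0.452 -0.051  0.022] [ 0.538 -0.05   0.164]
```

View pics/w3.png

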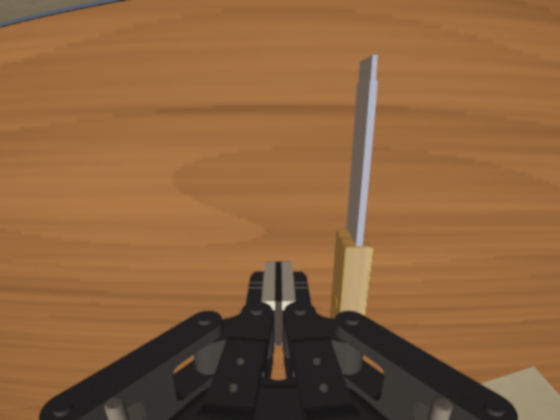

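Request:
{"name": "jog_arm", "arguments": {
  "motion": [
    [0,0,0,0,8,0,0],
    [0,0,0,0,14,0,0],
    [0,0,0,0,18,0,0],
    [0,0,0,0,22,0,0],
    [0,0,0,0,26,0,0],
    [0,0,0,0,30,0,0],
    [0,0,0,0,34,0,0],
    [0,0,0,0,38,0,0],
    [0,0,0,0,42,0,0],
    [0,0,0,0,42,0,0]
  ]
}}

```text
t: 8.78
eef_pos: [0.4537, -0.0921, 0.0231]
tool_rot: [0.0, 1.0, 0.001, 0.0]
contact_force: [-0.4, 0.4, -0.4]
gripper_width: 0.002
grasp_force: 0.0
```

Request:
{"name": "jog_arm", "arguments": {
  "motion": [
    [0,0,0,0,-5,0,0],
    [0,0,0,0,-5,-40,30],
    [0,0,0,0,0,-95,60],
    [0,0,0,-30,20,-120,60],
    [0,0,0,-30,20,-120,60],
    [0,0,0,-30,20,-120,60]
  ]
}}

```text
t: 9.52
eef_pos: [0.4238, -0.1112, 0.1427]
tool_rot: [-0.0, 1.0, 0.001, -0.0]
contact_force: [-1.1, 0.0, -0.0]
gripper_width: 0.702
grasp_force: 0.0
```

```bash
python3 w.py w4 opener=.007 opener_tip=.007 opener_butt=.007 slot=.071
```

```text
[ 0.424 -0.111  0.143] [ 0.509 -0.111  0.285]
opener [([277.0, 168.0], 0.95, [0.4538, -0.1101, 0.007])]
opener_tip [([276.0, 42.0], 0.86, [0.5564, -0.1089, 0.007]), ([277.0, 170.0], 0.2, [0.452, -0.1101, 0.007])]
opener_butt [([276.0, 246.0], 0.68, [0.3768, -0.1089, 0.007])]
slot []
```

View pics/w4.png

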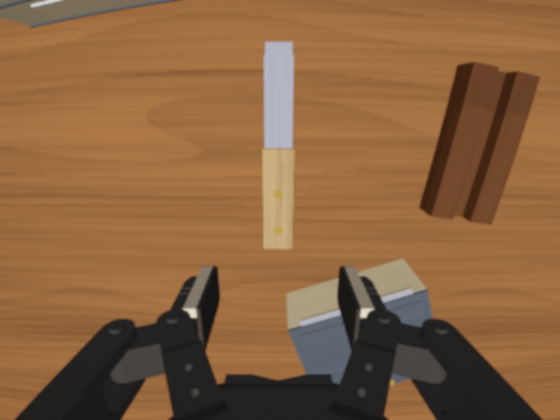

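Request:
{"name": "jog_arm", "arguments": {
  "motion": [
    [0,0,0,27,0,40,50],
    [0,0,0,27,0,80,45],
    [0,0,0,27,0,110,42],
    [0,0,0,27,0,130,42],
    [0,0,0,27,0,138,42],
    [0,0,0,27,0,138,42],
    [0,0,0,27,0,138,18],
    [0,0,0,27,0,138,18],
    [0,0,0,27,0,138,18],
    [0,0,0,27,0,138,18]
  ],
  "grip_force": 100
}}

```text
t: 11.02
eef_pos: [0.4514, -0.1117, 0.0061]
tool_rot: [0.0, 1.0, 0.001, 0.001]
contact_force: [-1.0, 1.1, 7.1]
gripper_width: 0.29
grasp_force: 98.8
```

Request:
{"name": "jog_arm", "arguments": {
  "motion": [
    [0,0,0,0,0,-20,18],
    [0,0,0,0,0,-60,18],
    [0,0,0,-10,-30,-94,18],
    [0,0,-0.05,-21,-70,-94,18],
    [0,0,-0.1,-21,-106,-94,18],
    [0,0,-0.1,-21,-106,-94,18],
    [0,0,-0.1,-21,-106,-94,18]
  ]
}}

```text
t: 11.9
eef_pos: [0.4296, -0.0063, 0.0993]
tool_rot: [0.0, 0.999, 0.051, 0.0]
contact_force: [0.4, 0.5, -1.9]
gripper_width: 0.288
grasp_force: 99.0
```

```bash
python3 w.py w5 slot=.075 opener_tip=.1 tin=0 hinge=.08
python3 - <<'E'
from h import *
print(bot.get_obs()['eef_pos'],bot.get_obs()['tool_rot'],bot.get_obs()['contact_force'],bot.get_obs()['gripper_width'])
s=bot.read_camera('side'); save(s,'side5.png')
for n in('opener_tip','slot','opener','hinge'): print(n,[(d['xy'],d['score']) for d in bot.tip_of(n,s)])
E
```

```text
[ 0.43  -0.006  0.099] [0.514 0.002 0.241]
slot []
opener_tip [([278.0, 53.0], 0.67, [0.5342, 0.0046, 0.1])]
tin [([448.0, 354.0], 0.65, [0.2966, -0.1923, 0.0])]
hinge [([481.0, 358.0], 0.92, [0.3663, -0.1537, 0.08])]
[ 0.43  -0.007  0.099] [ 0.     0.999  0.05  -0.   ] [-0.007 -0.794 -2.18 ] 0.28962293467550126
opener_tip [([277.1, 185.2], 0.8), ([380.8, 399.9], 0.8)]
slot [([297.7, 186.7], 0.88), ([184.6, 293.0], 0.84)]
opener [([307.5, 405.0], 0.63)]
hinge [([341.3, 169.7], 0.8), ([219.7, 273.1], 0.76)]
```

View pics/w5.png

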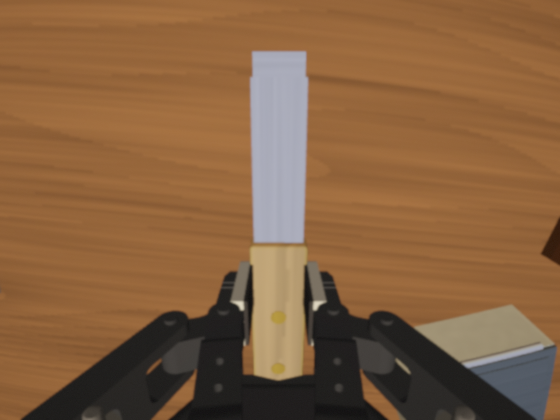

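Request:
{"name": "jog_arm", "arguments": {
  "motion": [
    [0,0,0,20,0,0,18],
    [0,0,0,32,0,0,18],
    [0,0,0,32,0,0,18],
    [0,0,0,32,0,0,18]
  ]
}}

```text
t: 12.9
eef_pos: [0.4606, -0.0026, 0.0987]
tool_rot: [0.0, 0.999, 0.051, -0.001]
contact_force: [-0.1, -0.1, -0.9]
gripper_width: 0.29
grasp_force: 98.9
```

```bash
python3 w.py w6 slot=.075 opener_tip=.1; python3 -c "
import cv2
a=cv2.imread('pics/w6.png')[0:130,80:480]; b=cv2.imread('pics/side5.png')[140:230,230:380]
import numpy as np
W=np.zeros((600,800,3),np.uint8); W[:260]=cv2.resize(a,(800,260)); W[260:580,:533]=cv2.resize(b,(533,320),interpolation=cv2.INTER_CUBIC)
cv2.imwrite('pics/c6.png',W)"
```

```text
[ 0.461 -0.003  0.099] [0.545 0.006 0.241]
slot [([272.0, 18.0], 0.63, [0.5836, 0.0127, 0.075])]
opener_tip [([276.0, 50.0], 0.92, [0.5659, 0.0091, 0.1])]
```

View pics/c6.png

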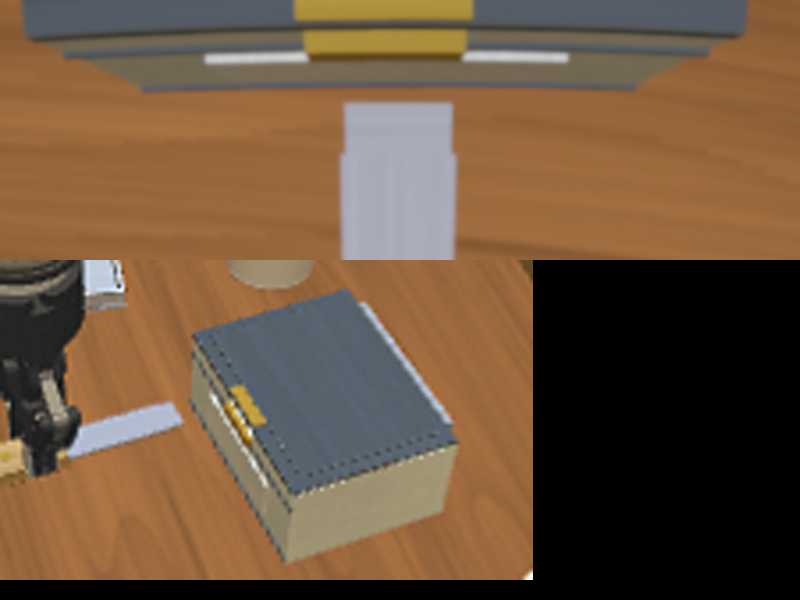

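Run:
```python
from h import *; import pickle
o,p=pickle.load(open('w6.pkl','rb'))
print('wmed z'); 
w=at_z(p,[(93.5,18.5),(453.5,17),(228,10.5),(316,10.5),(232,26.5),(313.5,26.5),(277.5,51),(252,51),(306,51)],.076,o); print(w)
v=w[0]-w[1]; print(np.linalg.norm(v), np.arctan2(-v[0],v[1]), (w[0]+w[1])/2)
print('sill',at_z(p,[(232,27.5),(313.5,27.5)],.0675,o)); print('tip',at_z(p,[(252,51),(306,51)],.0995,o))
print(o['eef_pos'],o['tool_rot'])
```

```text
wmed z
[[ 0.577  0.099  0.076]
 [ 0.595 -0.073  0.076]
 [ 0.585  0.034  0.076]
 [ 0.589 -0.007  0.076]
 [ 0.578  0.031  0.076]
 [ 0.582 -0.007  0.076]
 [ 0.569  0.009  0.076]
 [ 0.568  0.021  0.076]
 [ 0.571 -0.005  0.076]]
0.172713074917768 0.10464058853020575 [0.586 0.013 0.076]
sill [[ 0.579  0.033  0.068]
 [ 0.583 -0.008  0.068]]
tip [[ 0.565  0.019  0.1  ]
 [ 0.567 -0.003  0.1  ]]
[ 0.461 -0.003  0.099] [ 0.     0.999  0.051 -0.001]
```

Request:
{"name": "jog_arm", "arguments": {
  "motion": [
    [0,0,0,0,-2,10,18],
    [0,0,0,0,-2,20,18],
    [0,0,0,0,-2,26,18],
    [0,0,0,0,-2,28.4,18],
    [0,0,0,0,-2,28.4,18],
    [0,0,0,0,-2,28.4,18]
  ]
}}

```text
t: 13.8
eef_pos: [0.4614, -0.0005, 0.0708]
tool_rot: [-0.0, 0.999, 0.051, 0.0]
contact_force: [-0.7, -0.4, -1.5]
gripper_width: 0.292
grasp_force: 99.0
```

```bash
python3 w.py w7
python3 - <<'E'
from h import *
for i in range(3):
    s=bot.read_camera('side'); o=bot.get_obs(); print(o['eef_pos'].round(4),o['tool_rot'].round(4),o['contact_force'].round(2))
t=bot.read_camera('top')
save(s,'side7.png')
for n in('opener_tip','slot'): print(n,[(d['xy'],d['score']) for d in bot.tip_of(n,s)])
print(o['t'])
c=np.array([np.cos(.1),np.sin(.1),0]); tip=o['eef_pos']+.105*c+[0,0,.001]
print('proj tip',proj(s,tip),'slot',proj(s,[[.585,.0125,.0712],[.580,.011,.0712]]))
E
python3 -c "
import cv2,numpy as np
a=cv2.imread('pics/w7.png')[0:130,80:480]; b=cv2.imread('pics/side7.png')[160:215,255:345]
W=np.zeros((600,800,3),np.uint8); W[:195,:600]=cv2.resize(a,(600,195)); W[200:600,:655]=cv2.resize(b,(655,400),interpolation=cv2.INTER_CUBIC)
cv2.imwrite('pics/c7.png',W)"
```

```text
[ 0.461 -0.001  0.071] [0.546 0.008 0.213]
[ 0.461 -0.001  0.071] [0.    0.999 0.051 0.   ] [-0.42  0.39 -1.47]
[ 0.461 -0.001  0.071] [0.    0.999 0.051 0.   ] [ 0.54  0.46 -1.41]
[ 0.461 -0.001  0.071] [0.    0.999 0.051 0.   ] [-0.33  1.01 -1.45]
opener_tip [([291.2, 189.2], 0.94), ([378.5, 399.5], 0.73), ([303.2, 141.6], 0.46)]
slot [([298.0, 185.4], 0.76), ([183.4, 293.3], 0.62)]
14.0
proj tip [[290.636 185.852]] slot [[297.449 183.771]
 [295.782 184.582]]
```

View pics/c7.png

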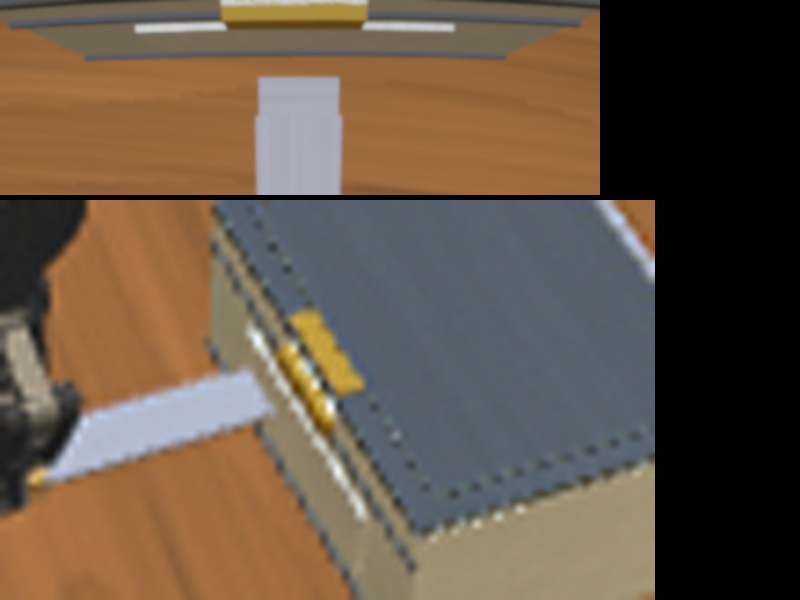

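Request:
{"name": "jog_arm", "arguments": {
  "motion": [
    [0,0,0,6,-1,0.4,18],
    [0,0,0,12,-1,0.4,18],
    [0,0,0,16,-1,0.4,18],
    [0,0,0,20,-1,0.4,18],
    [0,0,0,24,-1,0.4,18],
    [0,0,0,27,-1,0.4,18],
    [0,0,0,27,-1,0.4,18]
  ]
}}

```text
t: 15.02
eef_pos: [0.4881, 0.0032, 0.0702]
tool_rot: [-0.0, 0.999, 0.051, 0.0]
contact_force: [0.4, -0.1, -1.6]
gripper_width: 0.285
grasp_force: 99.0
```

Request:
{"name": "jog_arm", "arguments": {
  "motion": [
    [0,0,0,5,0,0,18],
    [0,0,0,10,0,0,18],
    [0,0,0,15,0,0,18],
    [0,0,0,19,0,0,18],
    [0,0,0,19,0,0,18]
  ]
}}

```text
t: 15.65
eef_pos: [0.5072, 0.0052, 0.0702]
tool_rot: [-0.0, 0.999, 0.051, 0.0]
contact_force: [1.1, -0.5, -1.6]
gripper_width: 0.292
grasp_force: 99.0
```

```bash
python3 w.py w8;  python3 -c "
import cv2,numpy as np
from h import *
s=bot.read_camera('side'); save(s,'side8.png')
a=cv2.imread('pics/w8.png')[0:260,80:480]; b=cv2.imread('pics/side8.png')[140:215,245:345]
W=np.zeros((600,800,3),np.uint8); W[:260,:400]=a; W[260:600,:453]=cv2.resize(b,(453,340),interpolation=cv2.INTER_CUBIC)
cv2.imwrite('pics/c8.png',W)"
```

```text
[0.507 0.005 0.07 ] [0.592 0.014 0.212]
```

View pics/c8.png

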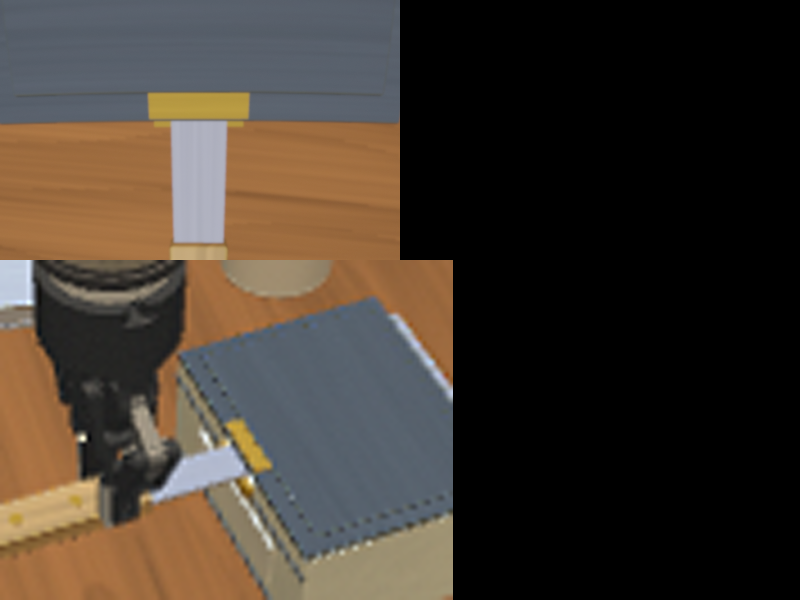

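Blade sits about 27–32 mm in the notch, centred under the brass strip (the blade crosses the lid edge at crop (199,121)). Now to lever.

Request:
{"name": "jog_arm", "arguments": {
  "motion": [
    [0,0,0,0,0,1.8,18],
    [0,0.03,0,0,0,4,18],
    [0,0.06,0,0.1,0,6.1,18],
    [0,0.1,0,0.3,0,9,18],
    [0,0.15,0,0.7,0,12.6,18],
    [0,0.2,0,1.3,0,16.1,18],
    [0,0.2,0,1.3,0,16.1,18]
  ],
  "grip_force": 120
}}

```text
t: 16.62
eef_pos: [0.5073, 0.0052, 0.0539]
tool_rot: [-0.005, 0.994, 0.051, 0.099]
contact_force: [-1.2, 0.1, -1.5]
gripper_width: 0.276
grasp_force: 121.7
```

Request:
{"name": "jog_arm", "arguments": {
  "motion": [
    [0,0.03,0,0.1,0,2.2,18],
    [0,0.06,0,0.1,0,4.3,18],
    [0,0.1,0,0.3,0,7.2,18],
    [0,0.1,0,0.3,0,7.2,18]
  ]
}}

```text
t: 17.12
eef_pos: [0.5091, 0.0052, 0.0473]
tool_rot: [-0.007, 0.988, 0.051, 0.148]
contact_force: [-5.4, 1.0, 9.3]
gripper_width: 0.277
grasp_force: 123.2
```

Request:
{"name": "jog_arm", "arguments": {
  "motion": [
    [0,0.03,0,0.1,0,2.2,18],
    [0,0.06,0,0.1,0,4.3,18],
    [0,0.08,0,0.2,0,5.8,18],
    [0,0.08,0,0.2,0,5.8,18]
  ]
}}

```text
t: 17.62
eef_pos: [0.5106, 0.0051, 0.043]
tool_rot: [-0.009, 0.981, 0.052, 0.185]
contact_force: [-7.2, 0.4, -0.5]
gripper_width: 0.28
grasp_force: 122.2
```

Run:
```python
from h import *
s=bot.read_camera('side'); save(s,'side9.png'); o=bot.get_obs(); print(o['eef_pos'],o['tool_rot'],o['contact_force'],o['t'])
a=cv2.imread('pics/side8.png')[140:215,245:345]; b=cv2.imread('pics/side9.png')[140:215,245:345]
cv2.imwrite('pics/c9.png',np.hstack([cv2.resize(i,(400,300),interpolation=cv2.INTER_CUBIC) for i in (a,b)]))
```

```text
[0.511 0.005 0.043] [-0.009  0.981  0.054  0.185] [-6.194  1.623  0.478] 17.675
```

View pics/c9.png

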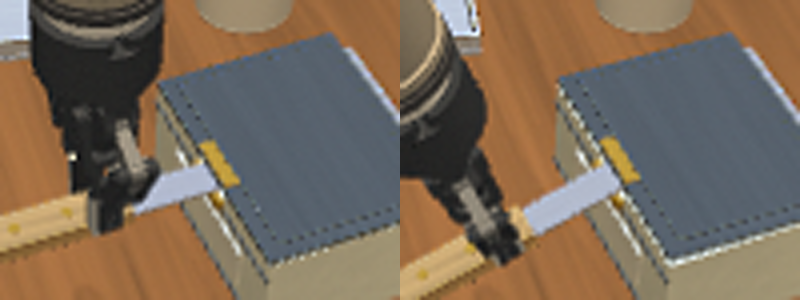

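Request:
{"name": "jog_arm", "arguments": {
  "motion": [
    [0,0.015,0,0,0,1.1,18],
    [0,0.03,0,0.1,0,2.2,18],
    [0,0.03,0,0.1,0,2.2,18]
  ]
}}

```text
t: 18.05
eef_pos: [0.5112, 0.0033, 0.0471]
tool_rot: [-0.012, 0.98, 0.052, 0.189]
contact_force: [-7.1, 3.3, -13.6]
gripper_width: 0.282
grasp_force: 120.6
```

Run:
```python
from h import *
s=bot.read_camera('side'); save(s,'side10.png'); o=bot.get_obs(); print(o['eef_pos'],o['tool_rot'],o['contact_force'],o['t'])
t=bot.read_camera('top')
c,sn=np.cos(.104),np.sin(.104); ex=np.array([c,sn,0]); ey=np.array([-sn,c,0]); slot=np.array([.5855,.0127,.075]); H=slot+.13*ex
for th in (0,.05,.09,.13): 
    print(th,[proj(s,H+.131*(-np.cos(th)*ex+np.sin(th)*np.array([0,0,1]))+y*ey+[0,0,0]).round(1)[0].tolist() for y in (-.085,.085)])
g=cv2.cvtColor(s['pixels'],cv2.COLOR_RGB2GRAY)
b=cv2.cvtColor(s['pixels'],cv2.COLOR_RGB2BGR)[145:225,275:360]; cv2.imwrite('pics/c10.png',cv2.resize(b,(680,640)[:2],interpolation=cv2.INTER_CUBIC)[:600])
for nme in('side7.png','side10.png'):
    im=cv2.cvtColor(cv2.imread('pics/'+nme),cv2.COLOR_BGR2GRAY)
    print(nme,'col312 rows200-225',im[195:222,312].tolist()); print('col 288', im[150:180,288].tolist())
```

```text
[0.511 0.003 0.047] [-0.012  0.98   0.052  0.189] [ -7.919   3.319 -12.032] 18.1
0 [[312.0, 206.3], [283.9, 161.2]]
0.05 [[312.3, 204.6], [284.0, 159.4]]
0.09 [[312.6, 203.1], [284.2, 157.9]]
0.13 [[313.0, 201.6], [284.5, 156.4]]
side7.png col312 rows200-225 [95, 96, 96, 98, 94, 96, 97, 96, 97, 94, 93, 126, 139, 143, 139, 125, 146, 146, 147, 146, 146, 146, 146, 145, 145, 147, 148]
col 288 [111, 110, 110, 111, 111, 113, 114, 117, 115, 102, 93, 94, 95, 96, 96, 97, 93, 74, 95, 130, 130, 131, 114, 115, 126, 126, 127, 130, 132, 124]
side10.png col312 rows200-225 [103, 86, 97, 94, 97, 97, 97, 96, 89, 110, 204, 182, 134, 142, 138, 124, 146, 146, 145, 146, 148, 146, 145, 146, 145, 147, 147]
col 288 [111, 110, 111, 111, 111, 112, 114, 117, 104, 94, 91, 95, 95, 95, 97, 104, 54, 131, 195, 137, 129, 128, 114, 115, 125, 126, 127, 130, 132, 124]
```

Run:
```python
from h import *
o=bot.get_obs(); print(o['q'],o['joint_vel'],o['contact_force'],o['torque'],o['eef_pos'])
```

```text
[ 0.231  0.419 -0.419  2.339  1.406  0.171 -2.957] [-0.002 -0.001  0.001  0.    -0.001 -0.001  0.   ] [ -8.606   3.54  -13.134] [0.17  4.045 0.655] [0.511 0.003 0.047]
```

View pics/c10.png

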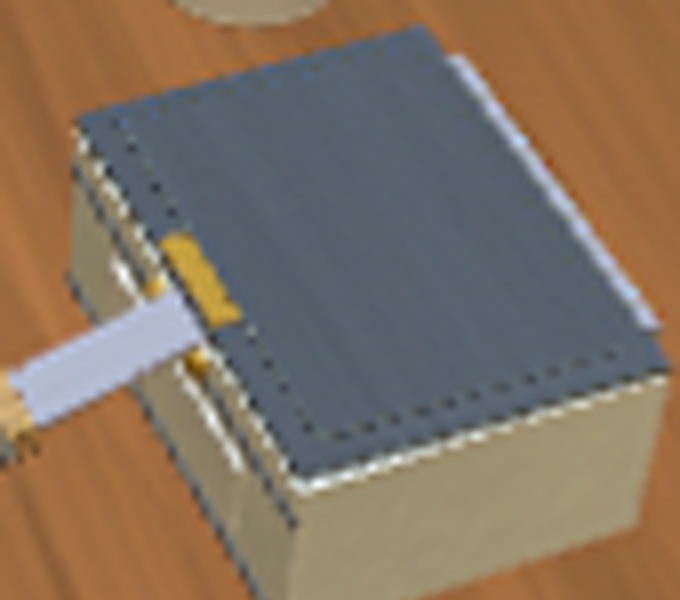

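Request:
{"name": "jog_arm", "arguments": {
  "motion": [
    [0,-0.05,0,0,0,0,18],
    [0,-0.1,0,0,0,0,18],
    [0,-0.1,0,0,0,0,18]
  ],
  "grip_force": 80
}}

```text
t: 18.52
eef_pos: [0.5126, 0.0036, 0.0484]
tool_rot: [-0.009, 0.989, 0.052, 0.14]
contact_force: [-11.6, 4.3, -0.6]
gripper_width: 0.28
grasp_force: 122.3
```

Run:
```python
from h import *
o=bot.get_obs(); print(o['q'],o['joint_vel'],o['contact_force'],o['torque'],o['eef_pos'],o['tool_rot'],o['t'])
```

```text
[ 0.348  0.452 -0.561  2.258  0.877  0.313 -2.416] [-0.031 -0.012  0.033  0.026  0.103 -0.045 -0.104] [-11.55    4.306  -0.575] [0.719 2.852 0.741] [0.513 0.004 0.048] [-0.009  0.989  0.052  0.14 ] 18.525
```

Request:
{"name": "jog_arm", "arguments": {
  "motion": [
    [0,0,0,-0.5,0,1.5,18],
    [0,0,0,-1,0,3,18],
    [0,0,0,-1.5,0,4.5,18],
    [0,0,0,-2,0,6,18],
    [0,0,0,-2,0,6,18]
  ],
  "grip_force": 80
}}

```text
t: 19.15
eef_pos: [0.5138, 0.0038, 0.0434]
tool_rot: [-0.009, 0.988, 0.053, 0.143]
contact_force: [-13.9, 2.2, 8.4]
gripper_width: 0.283
grasp_force: 123.5
```

```bash
cat > lid.py <<'E'
from h import *
import sys
o=bot.get_obs(); print(o['q'],o['contact_force'],o['torque'],o['eef_pos'],o['tool_rot'],o['t'],o['grasp_force'])
s=bot.read_camera('side'); save(s,sys.argv[1]+'.png')
im=cv2.cvtColor(s['pixels'],cv2.COLOR_RGB2GRAY)
print('312:',im[195:215,312].tolist()); print('316:',im[195:215,318].tolist()); print('288:', im[150:175,288].tolist())
E
python3 lid.py side11
```

```text
[ 0.322  0.458 -0.533  2.262  0.911  0.294 -2.45 ] [-13.927   2.179   8.437] [0.553 2.001 0.629] [0.514 0.004 0.043] [-0.009  0.988  0.053  0.143] 19.15 123.5159533730075
312: [96, 97, 94, 97, 97, 95, 95, 91, 75, 144, 242, 180, 134, 142, 138, 124, 146, 147, 146, 146]
316: [96, 96, 95, 92, 97, 95, 87, 85, 177, 229, 136, 141, 143, 143, 143, 144, 146, 146, 144, 144]
288: [111, 111, 111, 111, 110, 113, 114, 103, 93, 94, 94, 95, 95, 94, 89, 81, 164, 227, 192, 135, 128, 127, 114, 115, 126]
```

Request:
{"name": "jog_arm", "arguments": {
  "motion": [
    [0,0,0,-1,0,1,18],
    [0,0,0,-2,0,2.5,18],
    [0,0,0,-2.5,0,4,18],
    [0,0,0,-3,0,5,18],
    [0,0,0,-3,0,5,18]
  ]
}}

```text
t: 19.82
eef_pos: [0.5149, 0.0041, 0.0393]
tool_rot: [-0.009, 0.988, 0.053, 0.145]
contact_force: [-13.1, 2.7, 15.8]
gripper_width: 0.277
grasp_force: 124.2
```

```bash
python3 lid.py side12
python3 - <<'E'
import cv2,numpy as np
b=cv2.imread('pics/side12.png')[140:225,250:363]; cv2.imwrite('pics/c12.png',cv2.resize(b,(791,595),interpolation=cv2.INTER_CUBIC))
E
```

```text
[ 0.301  0.464 -0.508  2.266  0.942  0.277 -2.482] [-13.103   2.736  15.811] [0.508 0.695 0.42 ] [0.515 0.004 0.039] [-0.009  0.988  0.053  0.145] 19.825 124.1727719071423
312: [80, 95, 96, 97, 97, 96, 95, 87, 94, 216, 239, 179, 133, 142, 139, 125, 147, 146, 147, 146]
316: [95, 96, 93, 82, 96, 96, 94, 73, 166, 229, 136, 141, 142, 143, 144, 144, 145, 146, 144, 144]
288: [110, 111, 111, 110, 111, 113, 114, 105, 93, 94, 95, 95, 95, 91, 83, 169, 246, 225, 200, 133, 127, 128, 114, 114, 126]
```

```bash
cat > lidang.py <<'E'
from h import *
import sys
# lid bottom front edge row by column, subpixel (first crossing of 110 below the dark lid)
c,sn=np.cos(.104),np.sin(.104); ex=np.array([c,sn,0]); ey=np.array([-sn,c,0]); H=np.array([.5855,.0127,.075])+.13*ex
s=bot.read_camera('side')
def edge(im,col):
    g=im[:,col].astype(float); r0=int(160+(col-284)*1.607)-8
    while g[r0]>104: r0+=1
    while g[r0]<=108: r0+=1
    return r0-(g[r0]-108)/(g[r0]-g[r0-1])
for n in sys.argv[1:]:
    im=cv2.cvtColor(cv2.imread(f'pics/{n}.png'),cv2.COLOR_BGR2GRAY)
    print(n,[round(edge(im,k),1) for k in range(286,294,1)],[round(edge(im,k),1) for k in range(303,311,1)])
for th in (0,.05,.09,.13):
    P=proj(s,np.array([H+.131*(-np.cos(th)*ex+np.sin(th)*np.array([0,0,1]))+y*ey for y in np.linspace(-.085,.085,60)]))[::-1]
    print(th,np.interp([286,290,304,308],P[:,0],P[:,1]).round(1))
E
python3 lidang.py side side7 side8 side9 side10 side11 side12
```

```text
side [np.float64(162.8), np.float64(166.6), np.float64(168.5), np.float64(170.5), np.float64(171.4), np.float64(170.9), np.float64(174.6), np.float64(176.5)] [np.float64(182.2), np.float64(194.4), np.float64(195.4), np.float64(197.5), np.float64(199.0), np.float64(200.4), np.float64(202.5), np.float64(203.4)]
side7 [np.float64(162.6), np.float64(166.5), np.float64(168.4), np.float64(170.4), np.float64(171.3), np.float64(170.8), np.float64(174.5), np.float64(176.4)] [np.float64(192.4), np.float64(194.4), np.float64(195.3), np.float64(197.4), np.float64(198.9), np.float64(200.3), np.float64(202.4), np.float64(203.3)]
side8 [np.float64(162.7), np.float64(166.5), np.float64(168.4), np.float64(170.4), np.float64(171.3), np.float64(170.7), np.float64(174.5), np.float64(176.4)] [np.float64(192.3), np.float64(194.4), np.float64(195.3), np.float64(197.4), np.float64(199.0), np.float64(200.3), np.float64(202.4), np.float64(203.3)]
side9 [np.float64(164.4), np.float64(164.3), np.float64(166.7), np.float64(167.3), np.float64(169.3), np.float64(172.4), np.float64(172.2), np.float64(174.4)] [np.fl
[... 506 characters left out ...]
np.float64(165.3), np.float64(167.5), np.float64(168.2), np.float64(170.4), np.float64(171.6), np.float64(173.3)] [np.float64(189.2), np.float64(191.4), np.float64(192.2), np.float64(194.4), np.float64(196.2), np.float64(197.2), np.float64(199.4), np.float64(200.2)]
side12 [np.float64(161.3), np.float64(163.5), np.float64(164.3), np.float64(166.4), np.float64(168.3), np.float64(169.3), np.float64(171.4), np.float64(172.2)] [np.float64(188.2), np.float64(190.3), np.float64(192.3), np.float64(193.2), np.float64(195.4), np.float64(196.2), np.float64(198.3), np.float64(200.3)]
0 [164.5 171.  193.5 199.9]
0.05 [162.5 168.9 191.3 197.7]
0.09 [160.7 167.1 189.4 195.8]
0.13 [158.8 165.1 187.4 193.8]
```

Request:
{"name": "jog_arm", "arguments": {
  "motion": [
    [0,0,0,0,0,-3,18],
    [0,0,0,0,0,-6,18],
    [0,-0.04,0,0,0,-9,18],
    [0,-0.08,0,0,0,-11,18],
    [0,-0.08,0,0,0,-11,18]
  ]
}}

```text
t: 20.55
eef_pos: [0.513, 0.003, 0.0498]
tool_rot: [-0.007, 0.993, 0.052, 0.105]
contact_force: [-4.5, 0.6, 5.4]
gripper_width: 0.281
grasp_force: 122.6
```

```bash
python3 lid.py side13; python3 lidang.py side13
```

```text
[ 0.421  0.486 -0.655  2.2    0.76   0.433 -2.29 ] [-4.549  0.646  5.402] [0.259 0.285 0.146] [0.513 0.003 0.05 ] [-0.007  0.993  0.052  0.105] 20.55 122.59989023208618
312: [80, 95, 98, 97, 97, 96, 94, 86, 92, 215, 239, 179, 134, 142, 138, 124, 146, 146, 146, 146]
316: [95, 96, 92, 81, 97, 96, 94, 72, 166, 229, 136, 142, 143, 142, 143, 144, 146, 146, 144, 144]
288: [111, 110, 111, 111, 111, 113, 115, 105, 92, 94, 95, 95, 94, 91, 83, 171, 246, 226, 199, 132, 127, 128, 113, 115, 125]
side13 [np.float64(161.3), np.float64(163.5), np.float64(164.3), np.float64(166.4), np.float64(168.3), np.float64(169.3), np.float64(171.4), np.float64(172.2)] [np.float64(188.2), np.float64(190.3), np.float64(192.3), np.float64(193.2), np.float64(195.4), np.float64(196.2), np.float64(198.3), np.float64(200.3)]
0 [164.5 171.  193.5 199.9]
0.05 [162.5 168.9 191.3 197.7]
0.09 [160.7 167.1 189.4 195.8]
0.13 [158.8 165.1 187.4 193.8]
```

```bash
cat > pitch.py <<'E'
from h import *
import sys
def plane(p,uv,P0,yaw):
    n=np.array([-np.sin(yaw),np.cos(yaw),0]); T=camT(p)
    u=cv2.undistortPoints(np.array(uv,float).reshape(1,1,2),np.array(p['camera_matrix']),np.array(p['distortion']))[0,0]
    d=T[:3,:3]@np.r_[u,1]; return T[:3,3]+d*((P0-T[:3,3])@n)/(d@n)
o=bot.get_obs(); s=bot.read_camera('side'); save(s,sys.argv[1]+'.png')
E=R.from_quat(np.array(o['tool_rot'])[[1,2,3,0]]).as_matrix(); x=E[:,0]; yaw=np.arctan2(x[1],x[0])
print('t',o['t'],'eef',o['eef_pos'],'grip pitch',np.arcsin(x[2]),'yaw',yaw,'F',o['contact_force'])
ax=np.array([np.cos(yaw),np.sin(yaw),0])
for n in sys.argv[2:]:
    for d in bot.tip_of(n,s)[:3]:
        w=plane(s,d['xy'],o['eef_pos'],yaw)-o['eef_pos']; print(n,np.round(d['xy'],1),round(d['score'],2),'along %.4f up %.4f pitch %.3f'%(w@ax,w[2],np.arctan2(w[2],w@ax)), 'abs', w+o['eef_pos'])
E
python3 pitch.py side14 opener_butt opener_tip
```

```text
t 20.65 eef [0.513 0.003 0.05 ] grip pitch 0.21193461228285476 yaw 0.10479625845002773 F [-3.329  0.647  5.   ]
opener_butt [253.4 405.5] 0.55 along -0.0973 up -1.7461 pitch -1.626 abs [ 0.416 -0.007 -1.696]
opener_butt [291.8 307.6] 0.39 along 0.0895 up -0.6676 pitch -1.437 abs [ 0.602  0.012 -0.618]
opener_tip [381.1 398.8] 0.94 along 1.1443 up -3.3361 pitch -1.240 abs [ 1.651  0.123 -3.286]
opener_tip [310.8 182.6] 0.63 along 0.1103 up 0.0126 pitch 0.113 abs [0.623 0.015 0.062]
```

Request:
{"name": "jog_arm", "arguments": {
  "motion": [
    [0,-0.05,0,1,0,-6.2,18],
    [0,-0.1,0,2,0,-12.4,18],
    [0,-0.16,0,3,0,-18.6,18],
    [0,-0.21,0,3.9,0,-24.8,18],
    [0,-0.21,0,3.9,0,-24.8,18]
  ],
  "grip_force": 120
}}

```text
t: 21.42
eef_pos: [0.5124, 0.0025, 0.0747]
tool_rot: [-0.002, 0.999, 0.052, 0.001]
contact_force: [-0.6, -0.2, -1.3]
gripper_width: 0.279
grasp_force: 121.7
```

```bash
python3 pitch.py side15 opener_butt; python3 lidang.py side15|head -1
python3 - <<'E'
from h import *
# handle (tan) pixels left of gripper in the side view -> for pitch
a=cv2.cvtColor(cv2.imread('pics/side15.png'),cv2.COLOR_BGR2HSV); b=cv2.imread('pics/side15.png')
o=bot.get_obs(); s=bot.read_camera('side'); ax=np.array([np.cos(.104),np.sin(.104),0])
for off in (-.1,0,.1,.2):
    f=lambda L:o['eef_pos']+L*(np.cos(off)*ex+np.sin(off)*np.array([0,0,1])) if 0 else o['eef_pos']+[0,0,.001]+L*(np.cos(off)*ax+np.sin(off)*np.array([0,0,1]))
    print(off,proj(s,[f(-.075),f(-.03),f(.02),f(.06)]).round(1).tolist())
c=proj(s,o['eef_pos']+[0,0,.001]-.05*ax)[0]; c=proj(s,o['eef_pos']+[0,0,.001]-.045*ax)[0]; print(c)
g=cv2.cvtColor(b,cv2.COLOR_BGR2RGB)
for col in (int(c[0])-8,int(c[0]),int(c[0])+6): print(col,[(r,*g[r,col]) for r in range(int(c[1])-14,int(c[1])+14,2)])
E
```

```text
t 21.425 eef [0.512 0.003 0.075] grip pitch 0.0028206253797833348 yaw 0.10425454389202217 F [-0.554 -0.158 -1.336]
opener_butt [244.7 198.4] 0.83 along -0.0706 up 0.0044 pitch 3.080 abs [ 0.442 -0.005  0.079]
opener_butt [254.1 405.7] 0.77 along -0.0927 up -1.7795 pitch -1.623 abs [ 0.42  -0.007 -1.705]
side15 [np.float64(161.3), np.float64(163.5), np.float64(164.3), np.float64(166.4), np.float64(168.3), np.float64(169.3), np.float64(171.4), np.float64(172.3)] [np.float64(188.2), np.float64(190.3), np.float64(192.3), np.float64(193.2), np.float64(195.4), np.float64(196.2), np.float64(198.3), np.float64(200.3)]
-0.1 [[242.4, 198.2], [259.4, 194.3], [277.9, 190.0], [292.3, 186.7]]
0 [[242.3, 200.3], [259.4, 195.1], [278.0, 189.5], [292.5, 185.1]]
0.1 [[242.6, 202.2], [259.5, 195.9], [277.9, 188.9], [292.5, 183.5]]
0.2 [[243.2, 204.1], [259.7, 196.6], [277.8, 188.4], [292.3, 182.0]]
[253.759 196.807]
245 [(182, np.uint8(156), np.uint8(107), np.uint8(63)), (184, np.uint8(161), np.uint8(109), np.uint8(64)), (186, np.uint8(158), np.uint8(107), np.uint8(64)), (188, np.uint8(164), np.uint8(1
[... 1276 characters left out ...]
59), np.uint8(107), np.uint8(64)), (184, np.uint8(161), np.uint8(108), np.uint8(64)), (186, np.uint8(164), np.uint8(111), np.uint8(66)), (188, np.uint8(168), np.uint8(114), np.uint8(62)), (190, np.uint8(210), np.uint8(177), np.uint8(122)), (192, np.uint8(206), np.uint8(174), np.uint8(120)), (194, np.uint8(195), np.uint8(163), np.uint8(113)), (196, np.uint8(198), np.uint8(167), np.uint8(117)), (198, np.uint8(172), np.uint8(143), np.uint8(84)), (200, np.uint8(133), np.uint8(98), np.uint8(52)), (202, np.uint8(171), np.uint8(114), np.uint8(67)), (204, np.uint8(171), np.uint8(114), np.uint8(68)), (206, np.uint8(172), np.uint8(114), np.uint8(68)), (208, np.uint8(173), np.uint8(115), np.uint8(67))]
```

Request:
{"name": "jog_arm", "arguments": {
  "motion": [
    [0,0,0,-0.7,0,-9.3,18],
    [0,0,0,0.8,0,-19.2,18],
    [0,0,0,3.3,0,-28.9,18],
    [0,0,0,6.7,0,-38.2,18],
    [0,0,0,11,0,-47.2,18],
    [0,0,0,16.3,0,-55.8,18],
    [0,0,0,22.3,0,-63.7,18],
    [0,0,0,29.1,0,-71,18],
    [0,0,0,36.6,0,-77.6,18],
    [0,0,0,36.6,0,-77.6,18]
  ]
}}

```text
t: 22.88
eef_pos: [0.5494, 0.0064, 0.1531]
tool_rot: [-0.002, 0.999, 0.053, 0.003]
contact_force: [-0.1, -0.2, -2.7]
gripper_width: 0.277
grasp_force: 121.6
```

```bash
python3 pitch.py side16 opener_butt opener_tip
python3 - <<'E'
from h import *
s=bot.read_camera('side'); t=bot.read_camera('top'); save(t,'top16.png'); print(bot.get_obs()['q'],bot.get_obs()['torque'])
c,sn=np.cos(.104),np.sin(.104); ex=np.array([c,sn,0]); ey=np.array([-sn,c,0]); H=np.array([.5855,.0127,.075])+.13*ex
for n in('lid','slot','hinge'): print(n,[(np.round(d['xy']),round(d['score'],2)) for d in bot.spot_in(n,s)[:3]],[(np.round(d['xy']),round(d['score'],2)) for d in bot.spot_in(n,t)[:3]])
for th in (0.1,.5,.7,.9,1.1):
    f=lambda y:H+.131*(-np.cos(th)*ex+np.sin(th)*np.array([0,0,1]))+y*ey
    print(th,proj(s,[f(-.085),f(.085)]).round(0).tolist(),proj(t,[f(-.085),f(.085)]).round(0).tolist(),'mid',proj(s,[H+(f(0)-H)/2]).round(0).tolist())
E
```

```text
t 22.875 eef [0.549 0.006 0.153] grip pitch 0.005519869171427107 yaw 0.10505752481758393 F [-0.106 -0.178 -2.693]
opener_butt [253.7 404.2] 0.8 along -0.1315 up -1.8243 pitch -1.643 abs [ 0.419 -0.007 -1.671]
opener_butt [254.8 171.9] 0.69 along -0.0795 up 0.0070 pitch 3.054 abs [ 0.47  -0.002  0.16 ]
opener_tip [381.8 397.8] 0.85 along 1.1069 up -3.4056 pitch -1.257 abs [ 1.65   0.123 -3.253]
opener_tip [324.9 155.2] 0.69 along 0.1049 up -0.0048 pitch -0.046 abs [0.654 0.017 0.148]
opener_tip [290.7 308.1] 0.5 along 0.0482 up -0.7706 pitch -1.508 abs [ 0.597  0.011 -0.618]
[ 0.531  0.492 -0.839  1.896  0.444  0.947 -1.98 ] [-0.025  0.019  0.039]
lid [(array([202., 283.]), 0.75), (array([330., 158.]), 0.7)] [(array([263., 141.]), 0.81)]
slot [(array([323., 189.]), 0.97), (array([203., 289.]), 0.84), (array([382., 256.]), 0.37)] [(array([264., 144.]), 0.65)]
hinge [(array([203., 291.]), 0.87), (array([322., 186.]), 0.6)] [(array([262., 147.]), 0.94)]
0.1 [[313.0, 203.0], [284.0, 158.0]] [[275.0, 173.0], [221.0, 180.0]] mid [[321.0, 174.0]]
0.5 [[320.0, 187.0], [290.0, 142.0]] [[274.0, 165.0], [218.0, 172.0]] mid [[324.0, 166.0]]
0.7 [[327.0, 179.0], [296.0, 134.0]] [[273.0, 158.0], [216.0, 166.0]] mid [[327.0, 162.0]]
0.9 [[335.0, 171.0], [303.0, 127.0]] [[272.0, 151.0], [215.0, 158.0]] mid [[331.0, 159.0]]
1.1 [[344.0, 164.0], [311.0, 120.0]] [[271.0, 142.0], [213.0, 150.0]] mid [[335.0, 156.0]]
```

Request:
{"name": "jog_arm", "arguments": {
  "motion": [
    [0,0,0,7.6,0,-5,18],
    [0,0,0,16.2,0,-10,18],
    [0,0,0,25.4,0,-14.1,18],
    [0,0,0,34.9,0,-17.3,18],
    [0,0,0,44.6,0,-19.4,18],
    [0,0,0,54.5,0,-20.6,18],
    [0,0,0,64.5,0,-20.9,18],
    [0,0,0,74.5,0,-20.1,18],
    [0,0,0,78,0,-19.5,18],
    [0,0,0,78,0,-19.5,18]
  ]
}}

```text
t: 24.68
eef_pos: [0.6256, 0.0146, 0.1715]
tool_rot: [-0.002, 0.999, 0.053, 0.001]
contact_force: [0.9, 0.2, -0.8]
gripper_width: 0.278
grasp_force: 121.7
```

Request:
{"name": "jog_arm", "arguments": {
  "motion": [
    [0,0,0,3,0,0.5,18],
    [0,0,0,6,0,1,18],
    [0,0,0,9,0,1.5,18],
    [0,0,0,11,0,2,18],
    [0,0,0,13,0,2.5,18],
    [0,0,0,13,0,2.5,18]
  ]
}}

```text
t: 25.42
eef_pos: [0.6374, 0.0157, 0.1688]
tool_rot: [-0.002, 0.999, 0.053, 0.0]
contact_force: [-3.0, -0.4, -1.3]
gripper_width: 0.279
grasp_force: 121.8
```

```bash
cat > lid2.py <<'E'
from h import *
s=bot.read_camera('side'); t=bot.read_camera('top'); save(t,'topL.png'); save(s,'sideL.png'); o=bot.get_obs(); print(o['q'],o['torque'],o['contact_force'],o['eef_pos'],o['t'])
c,sn=np.cos(.104),np.sin(.104); ex=np.array([c,sn,0]); ey=np.array([-sn,c,0]); H=np.array([.5855,.0127,.075])+.13*ex
for n in('lid','opener_tip'): print(n,[(np.round(d['xy']),round(d['score'],2)) for d in bot.spot_in(n,s)[:3]],[(np.round(d['xy']),round(d['score'],2)) for d in bot.spot_in(n,t)[:3]])
for th in (1.5,1.6,1.7,1.8,1.85):
    f=lambda y:H+.131*(-np.cos(th)*ex+np.sin(th)*np.array([0,0,1]))+y*ey
    print(th,proj(s,[f(-.085),f(.085)]).round(1).tolist(),proj(t,[f(-.085),f(.085)]).round(1).tolist(),'mid',proj(s,[H+(f(0)-H)/2]).round(0).tolist())
g=cv2.cvtColor(t['pixels'],cv2.COLOR_RGB2GRAY)
for col in (225,262): print(col,g[85:160,col].tolist())
E
python3 lid2.py
```

```text
[ 0.44   0.605 -0.8    1.668  0.478  1.075 -1.969] [0.122 0.902 0.042] [-4.24   0.371 -0.81 ] [0.637 0.016 0.169] 25.525
lid [(array([201., 285.]), 0.75), (array([292.,  93.]), 0.55)] [(array([269., 113.]), 0.54)]
opener_tip [(array([300., 402.]), 0.78), (array([356., 151.]), 0.7), (array([314., 152.]), 0.56)] [(array([406., 228.]), 0.98), (array([160., 229.]), 0.5)]
1.5 [[364.3, 154.0], [329.8, 111.0]] [[269.2, 124.0], [210.4, 131.5]] mid [[344.0, 151.0]]
1.6 [[369.2, 152.5], [334.4, 109.8]] [[268.6, 119.6], [210.0, 127.1]] mid [[347.0, 150.0]]
1.7 [[373.9, 151.4], [338.9, 109.0]] [[268.1, 115.4], [209.6, 122.9]] mid [[349.0, 150.0]]
1.8 [[378.5, 150.8], [343.2, 108.6]] [[267.6, 111.5], [209.3, 118.9]] mid [[351.0, 150.0]]
1.85 [[380.7, 150.6], [345.3, 108.6]] [[267.3, 109.6], [209.2, 117.0]] mid [[352.0, 150.0]]
225 [200, 199, 200, 203, 195, 196, 193, 165, 135, 135, 131, 146, 180, 205, 217, 222, 227, 231, 232, 233, 234, 236, 236, 240, 239, 243, 244, 246, 247, 247, 243, 235, 232, 232, 230, 230, 230, 228, 225, 227, 219, 209, 223, 240, 245, 249, 248, 247, 247, 245, 243, 239, 237, 231, 230, 225, 219, 208, 188, 152, 128, 130, 131, 106, 90, 120, 141, 101, 38, 131, 255, 255, 255, 255, 255]
262 [224, 227, 226, 226, 224, 214, 171, 141, 140, 145, 146, 137, 141, 141, 134, 127, 128, 125, 126, 130, 130, 131, 130, 128, 121, 90, 105, 157, 184, 186, 192, 203, 209, 193, 188, 202, 210, 210, 192, 167, 149, 159, 167, 177, 184, 193, 193, 199, 205, 209, 211, 211, 213, 214, 215, 216, 220, 222, 221, 223, 224, 225, 226, 226, 226, 228, 227, 228, 230, 228, 230, 227, 229, 229, 229]
```

Request:
{"name": "jog_arm", "arguments": {
  "motion": [
    [0,0,0,2,0,0.5,18],
    [0,0,0,4,0,1,18],
    [0,0,0,5,0,1.5,18],
    [0,0,0,6,0,1.5,18],
    [0,0,0,6,0,1.5,18]
  ]
}}

```text
t: 26.35
eef_pos: [0.6379, 0.0156, 0.1656]
tool_rot: [-0.001, 0.999, 0.053, -0.006]
contact_force: [-21.0, -1.2, 3.2]
gripper_width: 0.277
grasp_force: 122.3
```

```bash
python3 lid2.py | egrep '^lid|^262|^\[| \['; python3 pitch.py side17 opener_butt
```

```text
[ 0.433  0.614 -0.795  1.66   0.48   1.086 -1.969] [-0.353  4.095  0.064] [-20.175  -0.781   3.293] [0.638 0.016 0.166] 26.45
lid [(array([356., 149.]), 0.86), (array([201., 283.]), 0.83)] [(array([266., 117.]), 0.69)]
opener_tip [(array([300., 404.]), 0.9), (array([311., 155.]), 0.59)] [(array([405., 228.]), 0.68)]
1.5 [[364.3, 154.0], [329.8, 111.0]] [[269.2, 124.0], [210.4, 131.5]] mid [[344.0, 151.0]]
1.6 [[369.2, 152.5], [334.4, 109.8]] [[268.6, 119.6], [210.0, 127.1]] mid [[347.0, 150.0]]
1.7 [[373.9, 151.4], [338.9, 109.0]] [[268.1, 115.4], [209.6, 122.9]] mid [[349.0, 150.0]]
1.8 [[378.5, 150.8], [343.2, 108.6]] [[267.6, 111.5], [209.3, 118.9]] mid [[351.0, 150.0]]
1.85 [[380.7, 150.6], [345.3, 108.6]] [[267.3, 109.6], [209.2, 117.0]] mid [[352.0, 150.0]]
225 [204, 196, 202, 202, 194, 195, 195, 165, 138, 139, 165, 196, 212, 219, 226, 228, 230, 232, 236, 233, 237, 237, 240, 242, 244, 245, 246, 247, 245, 236, 231, 229, 230, 230, 228, 230, 230, 228, 214, 211, 216, 230, 239, 248, 249, 249, 247, 245, 243, 240, 237, 235, 231, 228, 223, 221, 204, 157, 123, 119, 129, 141, 130, 100, 94, 136, 152, 108, 53, 154, 255, 255, 255, 255, 255]
262 [222, 225, 225, 225, 219, 218, 169, 141, 139, 148, 150, 141, 143, 137, 131, 134, 127, 127, 123, 129, 129, 130, 131, 132, 115, 90, 107, 166, 183, 188, 186, 193, 197, 196, 197, 209, 208, 184, 165, 150, 162, 167, 181, 185, 192, 196, 202, 203, 207, 209, 208, 212, 213, 218, 216, 221, 219, 220, 223, 224, 225, 228, 228, 229, 226, 229, 228, 228, 228, 230, 227, 227, 230, 228, 230]
t 26.65 eef [0.638 0.016 0.166] grip pitch -0.01131104312211989 yaw 0.10607896684128423 F [-21.28   -0.915   3.282]
opener_butt [250.8 406.1] 0.76 along -0.2386 up -1.8493 pitch -1.699 abs [ 0.401 -0.01  -1.684]
opener_butt [290.5 157.2] 0.59 along -0.0782 up 0.0092 pitch 3.024 abs [0.56  0.007 0.175]
```

Request:
{"name": "jog_arm", "arguments": {
  "motion": [
    [0,0,0,-6,0,0,18],
    [0,0,0,-25,0,-5,18],
    [0,0,0,-60,0,-15,18],
    [0,0,0,-100,-20,-20,18],
    [0,0,0.05,-130,-60,-20,18],
    [0,0,0.1,-150,-110,-20,18],
    [0,0,0.15,-174,-165,-20,18],
    [0,0,0.2,-174,-220,-10,18],
    [0,0,0.242,-174,-270,10,18],
    [0,0,0.242,-174,-309,25,18]
  ]
}}

```text
t: 28.0
eef_pos: [0.4392, 0.3086, 0.1437]
tool_rot: [-0.003, 0.998, -0.068, 0.002]
contact_force: [0.4, -0.7, -2.1]
gripper_width: 0.277
grasp_force: 121.7
```

Request:
{"name": "jog_arm", "arguments": {
  "motion": [
    [0,0,0,0,0,20,18],
    [0,0,0,0,0,25,18],
    [0,0,0,0,0,25,18],
    [0,0,0,0,0,25,18]
  ]
}}

```text
t: 28.5
eef_pos: [0.4393, 0.3048, 0.119]
tool_rot: [-0.002, 0.998, -0.069, 0.001]
contact_force: [-0.6, 0.0, -1.5]
gripper_width: 0.276
grasp_force: 121.7
```

```bash
python3 pitch.py side18 opener_butt opener_tip; python3 lid2.py | egrep '^lid|^262'; python3 w.py w18 tray=0.02 opener_tip=.1
python3 - <<'E'
from h import *
b=cv2.imread('pics/w18.png'); hsv=cv2.cvtColor(b,cv2.COLOR_BGR2HSV)
print(bot.get_obs()['q'])
E
```

```text
t 28.5 eef [0.439 0.305 0.119] grip pitch 0.0020320686003830256 yaw -0.13843885532820704 F [-0.605  0.038 -1.516]
opener_butt [184.9 111.7] 0.82 along -0.0866 up 0.0052 pitch 3.081 abs [0.353 0.317 0.124]
opener_butt [256.7 406.6] 0.77 along 0.0573 up -3.0103 pitch -1.552 abs [ 0.496  0.297 -2.891]
opener_butt [378.9 275.4] 0.44 along 0.7002 up -1.0622 pitch -0.988 abs [ 1.133  0.208 -0.943]
opener_tip [376.4 401.1] 0.93 along 1.2061 up -3.5149 pitch -1.240 abs [ 1.634  0.138 -3.396]
opener_tip [253.9 106.8] 0.72 along 0.1080 up 0.0003 pitch 0.002 abs [0.546 0.29  0.119]
lid [(array([351., 150.]), 0.84), (array([204., 283.]), 0.81), (array([225., 140.]), 0.42)] [(array([320., 269.]), 0.76), (array([243., 121.]), 0.7)]
262 [225, 228, 229, 227, 225, 215, 176, 141, 140, 146, 144, 142, 140, 136, 136, 136, 129, 129, 128, 128, 130, 130, 131, 131, 123, 98, 101, 162, 188, 188, 200, 213, 212, 188, 186, 190, 187, 188, 191, 191, 190, 189, 191, 193, 191, 196, 195, 196, 197, 193, 210, 234, 208, 153, 131, 138, 120, 157, 255, 255, 255, 255, 250, 138, 37, 102, 237, 255, 255, 255, 255, 255, 187, 99, 146]
[0.438 0.305 0.118] [0.522 0.293 0.261]
tray []
opener_tip [([278.0, 51.0], 0.61, [0.546, 0.2906, 0.1])]
[-0.078  0.518 -0.822  1.954  0.49   0.876 -2.865]
```

Run:
```python
from h import *; import pickle
o,p=pickle.load(open('w18.pkl','rb')); g=p['pixels'].astype(int)
m=(g[...,2]>g[...,0]-5)&(g[...,2]>110)
for r in (10,40,100,160,220,250): 
    c=np.flatnonzero(m[r]); print(r,c.min() if len(c) else None,c.max() if len(c) else None,len(c), at_z(p,[(c.min(),r),(c.max(),r)],.02,o)[:,:2].round(3).tolist() if len(c) else '')
for k in (150,200,350,400):
    c=np.flatnonzero(m[:,k]); print('col',k,c.min(),c.max(),at_z(p,[(k,c.min()),(k,c.max())],.02,o)[:,:2].round(3).tolist())
# handle line in side view
s=bot.read_camera('side'); S=s['pixels'].astype(int); print(proj(s,[o['eef_pos']-[.075,-.01,0],o['eef_pos']+[.104,-.0145,0]]).round(1).tolist())
for col in (188,193,198,203): print(col,[(r,*map(int,S[r,col])) for r in range(100,124,2)])
for col in (228,236,244,252): print(col,[(r,*map(int,S[r,col])) for r in range(98,120,2)])
```

```text
10 None None 0 
40 178 375 93 [[0.575, 0.358], [0.557, 0.221]]
100 182 371 182 [[0.535, 0.364], [0.516, 0.227]]
160 187 366 172 [[0.491, 0.37], [0.473, 0.233]]
220 192 360 162 [[0.442, 0.377], [0.424, 0.24]]
250 195 357 97 [[0.415, 0.38], [0.397, 0.244]]Traceback (most recent call last):
  File "<stdin>", line 7, in <module>
    return umr_minimum(a, axis, None, out, keepdims, initial, where)
ValueError: zero-size array to reduction operation minimum which has no identity
```

Request:
{"name": "jog_arm", "arguments": {
  "motion": [
    [0,0.035,0,0,0,30,18],
    [0,0.035,0,0,0,60,18],
    [0,0.035,0,0,0,82,18],
    [0,0.035,0,0,0,94,18],
    [0,0.035,0,0,0,97,18],
    [0,0.035,0,0,0,97,18],
    [0,0.035,0,0,0,97,18]
  ]
}}

```text
t: 29.98
eef_pos: [0.4388, 0.3061, 0.0219]
tool_rot: [-0.001, 0.997, -0.068, 0.018]
contact_force: [-0.5, 0.2, -1.7]
gripper_width: 0.278
grasp_force: 121.7
```

Run:
```python
from h import *
for i in range(2):
    s=bot.read_camera('side'); o=bot.get_obs()
print(o['q'],o['contact_force'],o['torque'],o['eef_pos'],o['tool_rot'])
for n in ('opener_butt','opener_tip'): print(n,[(np.round(d['xy'],1),round(d['score'],2)) for d in bot.tip_of(n,s)[:3]])
ax=np.array([np.cos(-.138),np.sin(-.138),0]); c=o['eef_pos']+[0,0,.001]
print(proj(s,[c-.075*ax,c-.04*ax,c+.03*ax,c+.06*ax,c+.105*ax]).round(1).tolist())
S=s['pixels'].astype(int)
P=proj(s,[c-.05*ax,c-.065*ax,c+.04*ax,c+.09*ax]).round().astype(int)
for u,v in P: print(u,v,[(r,*map(int,S[r,u])) for r in range(v-9,v+9,1)])
```

```text
[-0.309  0.597 -0.544  2.031  0.563  0.634 -2.943] [ 0.663  0.528 -2.28 ] [ 0.025  0.053 -0.002] [0.439 0.306 0.022] [-0.001  0.997 -0.068  0.018]
opener_butt [(array([191.5, 137.7]), 0.93), (array([251.9, 407. ]), 0.56), (array([298., 187.]), 0.55)]
opener_tip [(array([380.2, 400.2]), 0.89), (array([255.4, 129.9]), 0.63)]
[[193.3, 138.6], [205.1, 137.5], [228.5, 135.2], [238.5, 134.2], [253.3, 132.8]]
202 138 [(129, 181, 192, 216), (130, 189, 200, 220), (131, 188, 200, 219), (132, 189, 202, 222), (133, 189, 195, 211), (134, 196, 174, 150), (135, 201, 168, 112), (136, 193, 162, 112), (137, 195, 163, 113), (138, 195, 164, 114), (139, 192, 163, 112), (140, 143, 111, 70), (141, 125, 90, 47), (142, 130, 92, 42), (143, 145, 146, 158), (144, 183, 195, 219), (145, 190, 202, 221), (146, 188, 200, 219)]
197 138 [(129, 176, 183, 201), (130, 189, 200, 222), (131, 189, 199, 219), (132, 188, 199, 219), (133, 189, 202, 223), (134, 191, 191, 197), (135, 195, 171, 137), (136, 195, 163, 111), (137, 196, 165, 115), (138, 200, 168, 117), (139, 193, 163, 113), (140, 184, 154, 99), (141, 143, 111, 64), (
[... 215 characters left out ...]
99, 218), (131, 187, 198, 218), (132, 175, 183, 204), (133, 173, 180, 199), (134, 173, 180, 200), (135, 172, 180, 200), (136, 175, 183, 205), (137, 133, 127, 127), (138, 181, 191, 212), (139, 189, 201, 220), (140, 188, 198, 218), (141, 188, 198, 218), (142, 188, 199, 218), (143, 188, 199, 218)]
248 133 [(124, 181, 189, 207), (125, 191, 202, 223), (126, 189, 200, 219), (127, 191, 202, 220), (128, 188, 200, 219), (129, 189, 200, 220), (130, 176, 183, 204), (131, 174, 181, 200), (132, 173, 180, 199), (133, 174, 181, 200), (134, 175, 183, 204), (135, 132, 127, 124), (136, 185, 195, 218), (137, 188, 200, 220), (138, 189, 200, 220), (139, 187, 199, 218), (140, 188, 199, 219), (141, 186, 196, 217)]
```

Request:
{"name": "jog_arm", "arguments": {
  "motion": [
    [0,-0.02,0.03,0,0,3,18],
    [0,-0.02,0.06,0,0,6,18],
    [0,-0.02,0.06,0,0,8,18],
    [0,-0.02,0.06,0,0,8,18]
  ]
}}

```text
t: 30.68
eef_pos: [0.4386, 0.3057, 0.0132]
tool_rot: [-0.002, 0.995, -0.098, 0.008]
contact_force: [0.1, -0.3, -1.2]
gripper_width: 0.28
grasp_force: 121.7
```

Run:
```python
from h import *
o=bot.get_obs()
print(o['q'],o['contact_force'],o['torque'],o['eef_pos'],o['tool_rot'])
```

```text
[-0.339  0.607 -0.495  2.025  0.506  0.617 -2.945] [ 0.099 -0.292 -1.236] [-0.035  0.039  0.03 ] [0.439 0.306 0.013] [-0.002  0.995 -0.098  0.008]
```

Request:
{"name": "jog_arm", "arguments": {
  "motion": [
    [0,0,0.02,0,0,1,18],
    [0,0,0.02,0,0,2,18],
    [0,0,0.02,0,0,2,18]
  ]
}}

```text
t: 31.05
eef_pos: [0.4387, 0.3059, 0.0114]
tool_rot: [-0.002, 0.994, -0.108, 0.008]
contact_force: [-1.1, 0.1, -2.0]
gripper_width: 0.278
grasp_force: 121.7
```

Request:
{"name": "jog_arm", "arguments": {
  "motion": [
    [0,0,0,0,0,0.7,18],
    [0,0,0,0,0,1.4,18],
    [0,0,0,0,0,2,18],
    [0,0,0,0,0,2,18]
  ]
}}

```text
t: 31.55
eef_pos: [0.4389, 0.3059, 0.0103]
tool_rot: [-0.002, 0.994, -0.108, 0.008]
contact_force: [-2.2, -1.8, 10.9]
gripper_width: 0.279
grasp_force: 123.3
```

Run:
```python
from h import *
o=bot.get_obs()
print(o['q'],o['contact_force'],o['torque'],o['eef_pos'],o['tool_rot'])
```

```text
[-0.367  0.605 -0.46   2.027  0.483  0.601 -2.946] [-2.222 -1.823 10.892] [-0.535  0.719 -0.012] [0.439 0.306 0.01 ] [-0.002  0.994 -0.108  0.008]
```

Request:
{"name": "jog_arm", "arguments": {
  "motion": [
    [0,0,0,0,0,2,27],
    [0,0,0,0,0,1,32],
    [0,0,0,0,0,0,42],
    [0,0,0,0,0,0,48],
    [0,0,0,0,0,-20,48],
    [0,0,0,0,0,-60,48],
    [0,0,0,0,0,-110,48],
    [0,0,0,-30,0,-150,48],
    [0,0,0,-30,0,-150,48],
    [0,0,0,-30,0,-150,48]
  ]
}}

```text
t: 32.8
eef_pos: [0.4073, 0.3114, 0.1592]
tool_rot: [-0.002, 0.994, -0.108, 0.008]
contact_force: [-0.4, -1.0, 0.2]
gripper_width: 0.564
grasp_force: 0.0
```

```bash
python3 w.py w20 opener=.011 opener_tip=.011 opener_butt=.011; python3 lid2.py | egrep '^lid|^262|1.85'
python3 - <<'E'
from h import *; import pickle
o,p=pickle.load(open('w20.pkl','rb')); g=p['pixels'].astype(int)
m=(g[...,2]>g[...,0]-5)&(g[...,2]>110)
for r in (60,120,180,230):
    c=np.flatnonzero(m[r]); print(r,c.min(),c.max(),at_z(p,[(c.min(),r),(c.max(),r)],.02,o)[:,:2].round(3).tolist())
k=220; c=np.flatnonzero(m[:,k]); print('col',k,c.min(),c.max(),at_z(p,[(k,c.min()),(k,c.max())],.02,o)[:,:2].round(3).tolist())
print(o['contact_force'],o['gripper_width'])
t=bot.read_camera('top'); s=bot.read_camera('side')
for n in('canister0',): print([(np.round(d['xy']).tolist(),round(d['score'],2)) for d in bot.spot_in(n,t)],[(np.round(d['xy']).tolist(),round(d['score'],2)) for d in bot.spot_in(n,s)])
E
```

```text
[0.407 0.311 0.159] [0.488 0.293 0.303]
opener [([280.0, 165.0], 0.87, [0.4394, 0.3035, 0.011])]
opener_tip [([276.0, 44.0], 0.63, [0.5411, 0.2851, 0.011])]
opener_butt [([275.0, 239.0], 0.94, [0.3672, 0.3238, 0.011])]
lid [(array([200., 284.]), 0.9), (array([354., 148.]), 0.72)] [(array([316., 269.]), 0.93)]
1.85 [[380.7, 150.6], [345.3, 108.6]] [[267.3, 109.6], [209.2, 117.0]] mid [[352.0, 150.0]]
262 [221, 220, 224, 226, 219, 214, 166, 139, 140, 145, 142, 136, 142, 142, 129, 135, 123, 130, 125, 131, 127, 126, 128, 128, 116, 86, 99, 151, 180, 180, 192, 212, 210, 190, 178, 183, 183, 186, 186, 184, 189, 186, 183, 189, 190, 192, 194, 190, 192, 188, 206, 229, 211, 149, 133, 130, 123, 153, 254, 255, 255, 255, 247, 133, 37, 99, 236, 255, 255, 255, 255, 254, 184, 95, 135]
60 185 350 [[0.544, 0.362], [0.514, 0.228]]
120 193 351 [[0.496, 0.369], [0.466, 0.234]]
180 202 352 [[0.442, 0.376], [0.413, 0.241]]
230 210 352 [[0.393, 0.383], [0.364, 0.249]]
col 220 12 261 [[0.573, 0.324], [0.359, 0.382]]
[-0.381 -1.007  0.232] 0.5642619809498921
[([175.0, 145.0], 0.75), ([331.0, 141.0], 0.74), ([140.0, 148.0], 0.73)] [([309.0, 119.0], 0.72), ([384.0, 257.0], 0.69), ([333.0, 174.0], 0.42)]
```

```bash
python3 -c "
from h import *
print(bot.hand_in())"
```

```text
the job is handed in; nothing more can be done
None
```

The job is handed in at about 33 s of the 64 s: I levered the lid free with the opener, pushed it back to its stop and set the opener flat inside the tray, with the canisters not touched; I viewed 13 pictures, over the limit of 10, and no result has been reported.

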